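# Strip a gearbox on the repair jig

### The arm

A 7-joint arm with a two-finger parallel gripper is mounted at the origin on the work surface. World frame = base frame: x ahead of the robot, y to its left, z up, the work surface at z = 0. Lengths are in m, angles in rad, forces in N, time in s.
With the tool pointing down it reaches from about 0.425 to 0.825 m from the base axis. Payload 3.6 kg.
Tool frame: the origin (TCP) lies midway between the tips of the shut fingers; the grasp point (between the pads) lies manip.grasp_offset behind it (manip.grasp_offset is the distance from the TCP to the grasp point, in m); z points along the fingers, x is the direction in which the jaws open and shut, and the axes are right-handed (so a half turn about z gives the same grasp; the last joint's range is limited). The gripper opens to 93 mm and grips with 3 to 60 N. Pads are 15 mm wide; open, the fingers measure 128 mm over their backs; the gripper's body (75 mm by 188 mm) begins 65 mm behind the grasp point.
Start: joints at [1.317, 0.615, -0.013, 1.423, 0.008, 1.103, -0.04], TCP at [0.146, -0.633, 0.219] pointing down, gripper open.
Joint ranges: [-3.12, 3.12], [-0.3, 2.06], [-1.34, 1.32], [0.26, 2.42], [-1.36, 4.5], [0.01, 1.98], [-2.84, 2.84]. Speed limits (rad/s): [2.79, 2.79, 3.14, 3.14, 3.14, 3.14, 3.14].

### API

Orientations are given as a rotation vector (axis times angle).
In Python, from bench import manip gives the robot as it stands. The module is installed in compiled form; this text tells all that it offers.
- The arm moves only by the shell command python3 -m jog 'ROWS' [FORCE]. ROWS is a JSON object of lists of equal length, an entry for each row: "gripper": the gripper command: -1 is shut, 1 is fully open, values between are in proportion; "delta_pos": the shift along the tool's x, y, z in units of 50 mm (1.0 is 50 mm), a list of three; "angular": the turn, a rotation vector about the tool's x, y, z in units of 5 degrees (1.0 is 5 degrees), a list of three. In form: {"gripper": [gripper, ...], "delta_pos": [[x, y, z], ...], "angular": [[rx, ry, rz], ...]}. A call has 1 to 20 rows; each row shifts and turns the commanded pose from where the row before left it, along the tool's axes as they then stand; what a row does not reach is not made up. A row lasts 1/8 s, in which the tool goes at most 62.5 mm and 10.7 degrees, less where a joint would pass 70% of its speed; a pose out of reach is approached as far as the arm can. A call is refused whole if a number of a shift passes 1 or a number of a turn 1, either way. A call with a gripper value outside its range is refused whole. The fingers move at their own pace and stop on an object; FORCE is the grip in N (left out, the last holds). Time passes only in rows, so rows that do not move let the fingers close. It gives the time, the measured TCP pose, the force and the opening at its end, in the units of the state.
- manip.get_obs(): the state, without advancing time (a new reading comes with each control period).
- manip.camera(name): name is "side" or "top" or "wrist"; returns a dict with "frame" (480x640x3 uint8, red, green, blue), "vfov" (degrees; the focal length in pixels is half the picture's height over the tangent of half this angle, whatever the lens; pixels are square), "cx", "cy" (the principal point, pixels), "R" (3x3) and "t" (3): a world point X has camera coordinates R X + t. Camera axes: x right, y down, z forward; pixel columns grow to the right and rows downward; lengths in m; the calibration is good to about 2 mm. A picture is of the moment at which its call begins. There is no depth.
- manip.finish_job(): hands the job in, once; it reports no verdict.
The state is a dict: "t": time; "joint_pos": joint angles; "qd": joint speeds; "effort": joint torques, N m; "position": TCP position; "eef_rot": TCP orientation; "force": force on the tool from outside, world axes, zero at the start; "moment": the same for the moment, N m; "finger_gap": opening from 0.0 (shut) to 1.0 (fully open).
Only numpy, scipy, OpenCV 4.12 (cv2) and the standard library are available. Lean on these libraries where they do the work, as an engineer would, in place of code of your own. Each camera call takes 0.05 s, during which the arm holds its last target. There are 200 camera calls.

### The job

Strip the gearbox on the jig: first shut the valve with the yellow handle (a quarter turn clockwise) so that the clamp swings clear, without touching the other valves on the manifold. Then draw every T-handled pin that holds the cover and park each one in a notch of the rack beside it, pushed well in and hanging upright by its collar. Then lift the cover off and lay it flat in the grey tray, right side up, stand both gears in the tray beside it with their shafts up, set all of these down without dropping them, and leave the screwdriver, the tin and the pliers where they are.

Things in the scene. Friction and masses are not known exactly. Their poses are not given: they have to be found in the camera images.
- valve_yellow (a joint): Yellow valve handle, rad: 0 = open (bar square across the manifold), 1.571 = fully shut (bar along the manifold, at its stop). Grows clockwise seen from above; friction about 0.1 N m, stays where it is left. It works the swing clamp.
- valve_yellow_grip (a point): Middle of the yellow handle's bar, on its turning axis, about 78 mm above the bench. The bar is 40 mm long, 10 mm thick and 18 mm tall (9 mm above and below this point); it lies along this point's y axis and turns with it.
- manifold: Air manifold fixed to the bench: aluminium bar 310 x 46 x 30 mm along its x; origin under its middle, z up. Five quarter-turn valves stand in one row at x = 0, +-58, +-116 mm, each with a 40 x 10 x 18 mm bar handle, tops 87 mm above the bench. The order of the colours differs from start to start.
- valve_blue: The blue valve handle, same size and height as the yellow one; origin on its turning axis, 20 mm below the bar's middle (58 mm above the bench), bar along its y axis. It may stand open or shut and must not be touched.
- valve_red: The red valve handle, same size and height as the yellow one; origin on its turning axis, 20 mm below the bar's middle (58 mm above the bench), bar along its y axis. It may stand open or shut and must not be touched.
- valve_black: The black valve handle, same size and height as the yellow one; origin on its turning axis, 20 mm below the bar's middle (58 mm above the bench), bar along its y axis. It may stand open or shut and must not be touched.
- valve_white: The white valve handle, same size and height as the yellow one; origin on its turning axis, 20 mm below the bar's middle (58 mm above the bench), bar along its y axis. It may stand open or shut and must not be touched.
- jig: Blue jig plate 250 x 250 x 10 mm, fixed, with an open-topped aluminium housing. Origin on the bench under the housing's middle, z up. Housing: x +-60, y +-75 mm, rim 72 mm above the bench, inner floor 18; pocket x +-50, y +-65 mm with a 30 x 30 mm lug in each corner (12 mm pin bore at x +-45, y +-60). Pin rack on the -y side; clamp cylinder (38 mm across, yellow band) at x = +105.
- rack (a point): Middle of the pin rack, a steel strip along x (axes as the jig's), 8 mm thick, 225 mm long; top at this height, 84 mm above the bench. Notches 14 mm wide at x = -82.5, -27.5, 27.5, 82.5 mm, open towards -y: mouths at y = -24, end walls at y = +6.7 mm. A parked pin stands at y = 0, collar at z = 0. Free space under and before the notches down to the plate, 74 mm below.
- clamp (a joint): Swing clamp arm, rad, always equal to the yellow valve's value: 0 = arm over the cover's far (+x) edge, 2 mm above it, blocking the cover; 1.571 = swung clear, along the jig's +y. It pivots at jig x = 105, y = 0; 60 mm long, 20 wide, 86 to 98 mm above the bench. It moves only with the valve.
- cover: Aluminium gearbox cover: plate 120 (x) x 150 (y) x 12 mm, 0.35 to 0.6 kg, origin at the middle of its underside, z up. It lies on the housing's rim, its axes along the jig's. To lift it: a rib on its middle, 18 mm thick (x), 60 mm long (y), 24 mm high (12 to 36 mm above the origin). 12 mm pin bores at x +-45, y +-60 mm.
- gear_big: Steel gear inside the housing, under the cover: disc 50 mm across (56 over the teeth), 16 mm thick, with a shaft 16 mm across standing up from it to 50 mm above the origin. Origin: middle of the flat underside; z along the shaft, up. 0.28 to 0.46 kg. It simply stands on the housing's floor.
- gear_small: Smaller steel gear beside it: disc 40 mm across (46 over the teeth), otherwise the same; 0.25 kg.
- tray: Grey open parts tray, loose on the bench, 300 (x) x 220 (y) x 35 mm, walls 4 mm. Origin under its middle, z up. It may be knocked aside.
- tray_in (a point): Middle of the tray's inner floor, 4 mm above the bench; axes as the tray's.
- screwdriver: Red screwdriver, 190 mm long, lying beyond the jig: leave it alone.
- grease_tin: Tin, 66 mm across and 85 mm high, standing beyond the jig: leave it alone.
- pliers: Red-handled pliers, about 160 mm long, lying between the jig and the manifold: leave them alone.
- pin0: T-handled pin in the bore at jig x = -45, y = -60 mm, or absent. Shank 10 mm across, 60 mm long below the collar; collar 26 mm across, 5 mm thick; neck 12 mm; on top a green bar 56 mm long (x axis), 14 mm thick (y), 16 mm tall, 82 to 98 mm above the origin. Origin: lower end of the shank, on the axis; z up (collar's underside at 60 mm). 0.12 kg; loose in its bore, turns freely.
- pin1: T-handled pin in the bore at jig x = -45, y = 60 mm, or absent. Shank 10 mm across, 60 mm long below the collar; collar 26 mm across, 5 mm thick; neck 12 mm; on top a green bar 56 mm long (x axis), 14 mm thick (y), 16 mm tall, 82 to 98 mm above the origin. Origin: lower end of the shank, on the axis; z up (collar's underside at 60 mm). 0.12 kg; loose in its bore, turns freely.
- pin2: T-handled pin in the bore at jig x = 45, y = -60 mm, or absent. Shank 10 mm across, 60 mm long below the collar; collar 26 mm across, 5 mm thick; neck 12 mm; on top a green bar 56 mm long (x axis), 14 mm thick (y), 16 mm tall, 82 to 98 mm above the origin. Origin: lower end of the shank, on the axis; z up (collar's underside at 60 mm). 0.12 kg; loose in its bore, turns freely.
- pin3: T-handled pin in the bore at jig x = 45, y = 60 mm, or absent. Shank 10 mm across, 60 mm long below the collar; collar 26 mm across, 5 mm thick; neck 12 mm; on top a green bar 56 mm long (x axis), 14 mm thick (y), 16 mm tall, 82 to 98 mm above the origin. Origin: lower end of the shank, on the axis; z up (collar's underside at 60 mm). 0.12 kg; loose in its bore, turns freely.

How it is judged:
By the outcome, as a careful person would: the job done as asked, in the order asked, and still so for the second after the job is handed in, with the robot touching nothing.
Of pin0, pin1, pin2, pin3 only 2 to 4 are there at a start; the rules pass over those that are not, and their reading is None.
At some moment in a run one of tray may be knocked a few centimetres aside while the robot is not near it.
It also fails if it takes over 210 s, if anything falls off the work surface, if the arm or the gripper's body presses on something with over 40 N, if the wrist force passes 120 N, or if a joint passes its speed limit or range.

## Working session

There is one attempt and no reset: what is moved stays moved. The work goes in short steps, Python scripts to look and compute and a shell command to move; the robot and the scene stay as the last step left them, time stands still between calls to the robot, and variables do not carry over. Pictures are saved under pics/ and viewed, about 12 in all and at most 16, crops included, and the job is handed in when it is done.

```bash
mkdir -p pics; cat > h.py <<'E'
import numpy as np, cv2, sys
from bench import manip
from scipy.spatial.transform import Rotation as Ro
def snap(name,fn,crop=None,scale=1):
    c=manip.camera(name); f=c["frame"][:,:,::-1].copy()
    np.savez('pics/'+fn+'.npz',**{k:c[k] for k in("vfov","cx","cy","R","t")}); cv2.imwrite('pics/'+fn+'_full.png',f)
    if crop: x0,y0,x1,y1=crop; f=f[y0:y1,x0:x1]
    if scale!=1: f=cv2.resize(f,None,fx=scale,fy=scale,interpolation=cv2.INTER_CUBIC)
    cv2.imwrite('pics/'+fn+'.png',f)
def pix2w(fn,u,v,z):
    c=np.load('pics/'+fn+'.npz'); F=240/np.tan(np.radians(float(c["vfov"]))/2)
    d=c["R"].T@np.array([(u-c["cx"])/F,(v-c["cy"])/F,1]); o=-c["R"].T@c["t"]
    return o+d*(z-o[2])/d[2]
def w2pix(fn,X):
    c=np.load('pics/'+fn+'.npz'); F=240/np.tan(np.radians(float(c["vfov"]))/2)
    p=c["R"]@np.array(X)+c["t"]; return c["cx"]+F*p[0]/p[2], c["cy"]+F*p[1]/p[2]
def go(target,yaw=None):
    """print tool-frame shift (units 50mm) & yaw turn (units 5deg) to world TCP target with tool x-axis at yaw, pointing down"""
    o=manip.get_obs(); R=Ro.from_rotvec(o["eef_rot"]); M=R.as_matrix()
    print("t",round(float(o["t"]),2),"pos",np.round(o["position"],4),"toolx",np.round(M[:,0],3),"tooly",np.round(M[:,1],3),"z",np.round(M[:,2],3),"gap",round(float(o["finger_gap"]),3),"F",np.round(o["force"],1))
    d=np.array(target)-o["position"]; print("shift units(now axes)",np.round(M.T@d/0.05,3))
    if yaw is not None:
        x=np.array([np.cos(yaw),np.sin(yaw),0]); z=np.array([0,0,-1.]); T=np.c_[x,np.cross(z,x),z]
        print("turn units",np.round((R.inv()*Ro.from_matrix(T)).as_rotvec(degrees=True)/5,3),"shift in final axes",np.round(T.T@d/0.05,3))
E
python3 - <<'E'
from h import *
snap("top","top0"); snap("side","side0"); print(manip.grasp_offset); go([0.146,-0.633,0.219],0)
E
```

```text
0.0188
t 0.1 pos [ 0.146  -0.6327  0.2176] toolx [ 0.225 -0.974 -0.002] tooly [-0.974 -0.225  0.   ] z [-0.001  0.002 -1.   ] gap 0.998 F [ 0.4 -0.9  0.4]
shift units(now axes) [ 0.007  0.001 -0.028]
turn units [ -0.018   0.023 -15.4  ] shift in final axes [ 0.     0.007 -0.028]
```

View pics/top0.png

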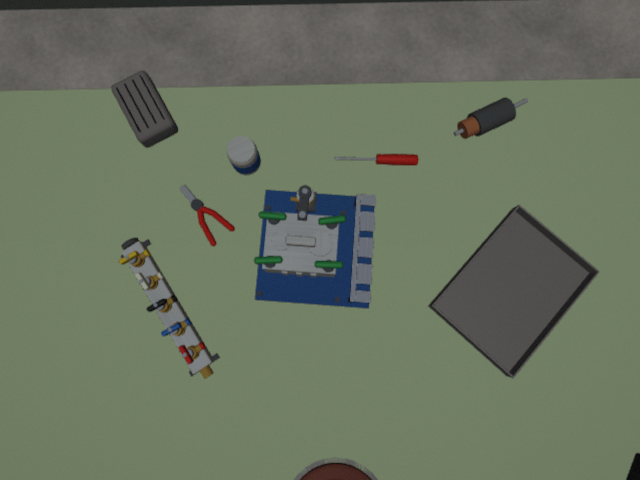

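View pics/side0.png

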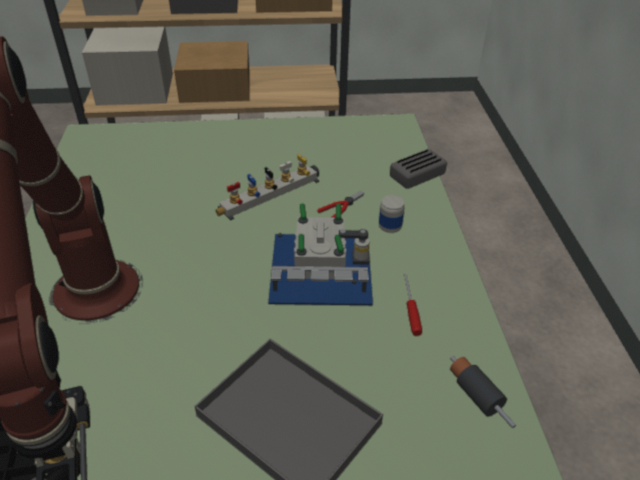

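The top view shows the manifold at left with yellow at about (134,258), the jig at (300,240) with four pins, the rack on its right and the tray at (513,290). I'll enlarge the jig and the manifold.

```bash
python3 - <<'E'
import cv2
f=cv2.imread('pics/top0_full.png')
a=cv2.resize(f[180:312,248:388],None,fx=4.2,fy=4.2,interpolation=cv2.INTER_CUBIC)
cv2.imwrite('pics/c1.png',a)
a=cv2.resize(f[230:385,110:225],None,fx=3.8,fy=3.8,interpolation=cv2.INTER_CUBIC)
cv2.imwrite('pics/c2.png',a)
E
```

```text
(no output)
```

View pics/c1.png

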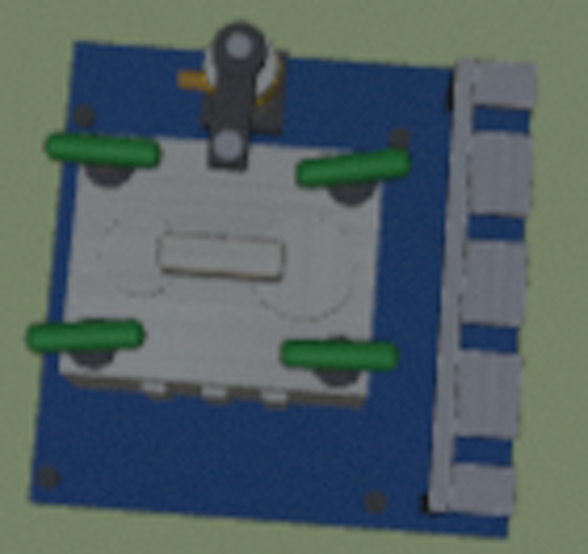

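View pics/c2.png

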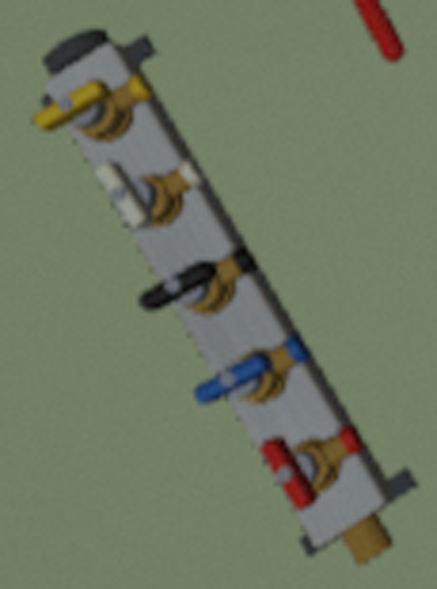

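```bash
cat > est.py <<'E'
from h import *
from scipy.optimize import least_squares
def c1(x,y): return 248+x/4.2,180+y/4.2
def c2(x,y): return 110+x/3.8,230+y/3.8
def fit(fn,pts,x0):
    f=lambda p:np.concatenate([np.array(w2pix(fn,[p[0]+np.cos(p[2])*a-np.sin(p[2])*b,p[1]+np.sin(p[2])*a+np.cos(p[2])*b,z]))-uv for uv,a,b,z in pts])
    r=least_squares(f,x0,loss='soft_l1'); print(np.round(r.x,4),"res",np.round(r.fun,1)); return r.x
if __name__=="__main__":
    P=[(c1(75,42),.125,.125,.01),(c1(32,500),-.125,.125,.01),(c1(508,537),-.125,-.125,.01),(c1(62,373),-.06,.075,.084),(c1(367,395),-.06,-.075,.084),(c1(383,158),.06,-.075,.084),(c1(238,45),.105,0,.098),(c1(221,255),0,0,.108)]
    j=fit("top0",P,[.5,.1,0])
    H=[c2(68,103),c2(120,193),c2(178,286),c2(233,378),c2(288,472)]
    m=fit("top0",[(h,s,0,.087) for h,s in zip(H,[.116,.058,0,-.058,-.116])],[.5,.4,.5])
    print("yellow",pix2w("top0",*H[0],.087), "bar",pix2w("top0",*c2(100,90),.087)-pix2w("top0",*c2(40,118),.087))
    for n,x,y in(("pin1",85,336),("pin3",103,150),("pin0",338,355),("pin2",353,168)):
        w=pix2w("top0",*c1(x,y),.122);c,s=np.cos(j[2]),np.sin(j[2]);d=w[:2]-j[:2];print(n,np.round(w,4),np.round([c*d[0]+s*d[1],-s*d[0]+c*d[1]],4))
    for x,y in((470,110),(532,112),(455,475),(515,480),(440,510),(458,60),(536,64),(513,515)):
        w=pix2w("top0",*c1(x,y),.084);d=w[:2]-j[:2];print("rack",np.round([c*d[0]+s*d[1],-s*d[0]+c*d[1]],4))
    t=fit("top0",[((517,207),.15,.11,.035),((596,272),.15,-.11,.035),((512,376),-.15,-.11,.035),((431,305),-.15,.11,.035)],[.5,-.4,-.7])
    t=fit("top0",[((517,207),-.15,.11,.035),((596,272),.15-.3,-.11,.035),((512,376),.15,-.11,.035),((431,305),.15,.11,.035)],[.5,-.4,2.3])
E
python3 est.py
```

```text
[ 0.5492  0.0569 -0.0882] res [-13.3  -0.  -13.8   1.3 -12.7   0.4   0.3  -0.1   1.   -0.4   0.7  -1.3
   0.7   0.6   0.8  -0.4]
[0.4273 0.3504 0.5704] res [-0.   0.2  0.4  0.1 -0.4 -0.4 -0.2 -0.1  0.3  0.2]
yellow [0.52525323 0.41304019 0.087     ] bar [ 0.01453439 -0.03146414  0.        ]
pin1 [0.5089 0.122  0.122 ] [-0.0459  0.0614]
pin3 [0.5978 0.1134 0.122 ] [0.0435 0.0606]
pin0 [0.4975 0.004  0.122 ] [-0.0468 -0.0572]
pin2 [ 0.5866 -0.0053  0.122 ] [ 0.0427 -0.0587]
rack [ 0.0845 -0.1156]
rack [ 0.0856 -0.1465]
rack [-0.0965 -0.1176]
rack [-0.097  -0.1466]
rack [-0.1137 -0.1113]
rack [ 0.1099 -0.1083]
rack [ 0.1104 -0.1474]
rack [-0.1137 -0.1464]
[ 0.4483 -0.3939 -0.7635] res [ 0.3 -2.9  2.2 -0.6 -0.4  2.4 -1.2  0.4]
[ 0.4483 -0.3924  1.1053] res [  45.5  160.8    1.6    0.   -44.  -162.5   -2.1   -0.3]
```

```bash
python3 -m jog '{"gripper":[1,1,1,1,1,1,1,1,1,1,1,1,1,1,1,1,1,1,1,1],"delta_pos":[[0,-1,0],[0,-1,0],[0,-1,0],[0,-1,0],[0,-1,0],[0,-1,0],[0,-1,0],[0,-1,0],[0,-1,0],[0,-1,0],[0,-1,0],[0,-1,0],[0,-1,0],[0,-1,0],[0,-1,0],[0,-1,0],[0,-1,0],[0,-1,0],[0,-1,0],[0,-1,0]],"angular":[[0,0,-0.88],[0,0,-0.88],[0,0,-0.88],[0,0,-0.88],[0,0,-0.88],[0,0,-0.88],[0,0,-0.88],[0,0,-0.88],[0,0,-0.88],[0,0,-0.88],[0,0,-0.88],[0,0,-0.88],[0,0,-0.88],[0,0,-0.88],[0,0,-0.88],[0,0,-0.88],[0,0,-0.88],[0,0,-0.88],[0,0,-0.88],[0,0,-0.88]]}' 30; python3 - <<'E'
from h import *
go([.525,.413,.2],.5704)
E
```

```text
t: 2.6
position: [0.6674, 0.1074, 0.2179]
eef_rot: [3.127, 0.305, -0.002]
force: [1.1, 0.8, 1.0]
finger_gap: 1.001
t 2.6 pos [0.6674 0.1074 0.2179] toolx [ 0.981  0.193 -0.001] tooly [ 0.193 -0.981  0.   ] z [-0.001 -0.    -1.   ] gap 1.001 F [1.1 0.8 1. ]
shift units(now axes) [-1.614 -6.547  0.359]
turn units [-2.000e-03  1.300e-02 -4.311e+00] shift in final axes [ 0.904 -6.683  0.358]
```

```bash
python3 -m jog '{"gripper":[1,1,1,1,1,-0.5,-0.5,-0.5,-0.5],"delta_pos":[[-0.23,-0.94,0.05],[-0.23,-0.94,0.05],[-0.23,-0.94,0.05],[-0.23,-0.94,0.05],[-0.23,-0.94,0.05],[-0.23,-0.94,0.05],[-0.23,-0.94,0.05],[0,0,0],[0,0,0]],"angular":[[0,0,0],[0,0,0],[0,0,0],[0,0,0],[0,0,0],[0,0,0],[0,0,0],[0,0,0],[0,0,0]]}'
python3 -m jog '{"gripper":[-0.5,-0.5,-0.5,-0.5,-0.5,-0.5,-0.5],"delta_pos":[[0,0,0],[0,0,0],[0,0,0],[0,0,0],[0,0,0],[0,0,0],[0,0,0]],"angular":[[0,0,-1],[0,0,-1],[0,0,-1],[0,0,-1],[0,0,-0.31],[0,0,0],[0,0,0]]}'; python3 - <<'E'
from h import *
snap("wrist","w1")
go([.525,.413,.2],.5704)
E
```

```text
t: 3.72
position: [0.5264, 0.4126, 0.2006]
eef_rot: [3.125, 0.3, -0.0]
force: [1.2, -0.8, 1.1]
finger_gap: 0.62
t: 4.6
position: [0.5263, 0.4131, 0.2012]
eef_rot: [3.016, 0.878, 0.0]
force: [0.4, -0.0, 0.0]
finger_gap: 0.249
t 4.65 pos [0.5262 0.4133 0.2012] toolx [0.843 0.537 0.   ] tooly [ 0.537 -0.843  0.   ] z [ 0. -0. -1.] gap 0.25 F [-0.3  0.4 -0.1]
shift units(now axes) [-0.023 -0.007  0.025]
turn units [ 0.002 -0.001 -0.038] shift in final axes [-0.023 -0.007  0.025]
```

View pics/w1.png

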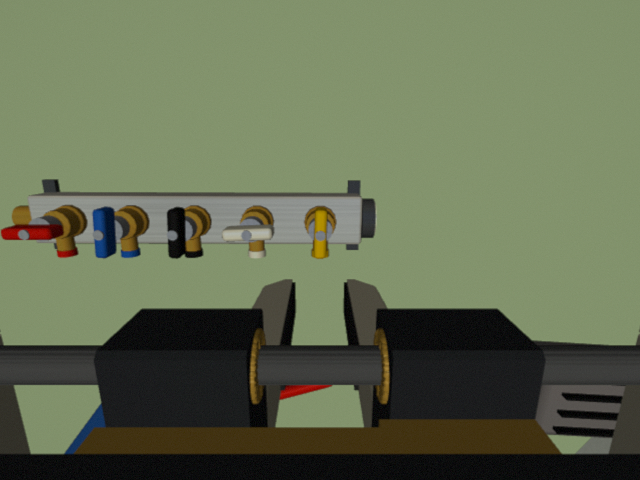

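The wrist view shows the yellow bar's top centre at (320,235) between the finger lines, upright in the image (open).

```bash
python3 - <<'E'
from h import *
w=pix2w("w1",320.5,235,.087);print(w)
print(pix2w("w1",320.5,213,.087)-pix2w("w1",320.5,256,.087), pix2w("w1",248,234,.087))
go([w[0],w[1],.063],.5704)
E
```

```text
[0.52631129 0.41536025 0.087     ]
[-0.01865443  0.0292649   0.        ] [0.47793241 0.3855396  0.087     ]
t 4.65 pos [0.5262 0.4133 0.2012] toolx [0.843 0.537 0.   ] tooly [ 0.537 -0.843  0.   ] z [ 0. -0. -1.] gap 0.25 F [-0.3  0.4 -0.1]
shift units(now axes) [ 0.024 -0.034  2.765]
turn units [ 0.002 -0.001 -0.038] shift in final axes [ 0.024 -0.033  2.765]
```

Aligned. I'll descend, grip and turn clockwise.

```bash
python3 -m jog '{"gripper":[-0.5,-0.5,-0.5,-0.5,-0.5,-1,-1,-1,-1],"delta_pos":[[0.02,-0.02,0.7],[0,0,0.7],[0,0,0.7],[0,0,0.66],[0,0,0],[0,0,0],[0,0,0],[0,0,0],[0,0,0]],"angular":[[0,0,0],[0,0,0],[0,0,0],[0,0,0],[0,0,0],[0,0,0],[0,0,0],[0,0,0],[0,0,0]]}' 30
python3 -m jog '{"gripper":[-1,-1,-1,-1,-1,-1,-1,-1,-1,-1,-1,-1,-1,-1,-1,-1,-1,-1,-1,-1],"delta_pos":[[0,0,0],[0,0,0],[0,0,0],[0,0,0],[0,0,0],[0,0,0],[0,0,0],[0,0,0],[0,0,0],[0,0,0],[0,0,0],[0,0,0],[0,0,0],[0,0,0],[0,0,0],[0,0,0],[0,0,0],[0,0,0],[0,0,0],[0,0,0]],"angular":[[0,0,1],[0,0,1],[0,0,1],[0,0,1],[0,0,1],[0,0,1],[0,0,1],[0,0,1],[0,0,1],[0,0,1],[0,0,1],[0,0,1],[0,0,1],[0,0,1],[0,0,1],[0,0,1],[0,0,1],[0,0,1],[0,0,0.4],[0,0,0]]}'
python3 - <<'E'
from h import *
print(np.round(manip.get_obs()["moment"],2)); go([0.5264,.4154,.2],.5704-1.571)
E
```

```text
t: 5.78
position: [0.526, 0.415, 0.0637]
eef_rot: [-3.016, -0.88, 0.0]
force: [-1.5, -0.8, -1.6]
finger_gap: 0.2
t: 8.28
position: [0.5251, 0.4152, 0.0637]
eef_rot: [2.729, -1.554, -0.002]
force: [-3.9, -1.3, 1.6]
finger_gap: 0.202
[-0.4   0.87  0.47]
t 8.28 pos [0.5251 0.4152 0.0637] toolx [ 0.51 -0.86 -0.  ] tooly [-0.86  -0.51   0.002] z [-0.002 -0.    -1.   ] gap 0.202 F [-3.9 -1.3  1.6]
shift units(now axes) [ 0.009 -0.019 -2.726]
turn units [ 0.018  0.006 -0.395] shift in final axes [ 0.011 -0.023 -2.726]
```

```bash
python3 -m jog '{"gripper":[-0.5,-0.5,-0.5,-0.5,-0.5,-0.5,-0.5],"delta_pos":[[0,0,0],[0,0,0],[0,0,-0.7],[0,0,-0.9],[0,0,-0.9],[0,0,-0.9],[0,0,0]],"angular":[[0,0,0],[0,0,0],[0,0,0],[0,0,0],[0,0,0],[0,0,0],[0,0,0]]}'
python3 - <<'E'
from h import *
snap("top","t2"); snap("wrist","w2")
a=cv2.imread('pics/t2_full.png')[180:312,248:388]; b=cv2.imread('pics/w2_full.png')
a=cv2.resize(a,(509,480)); b=cv2.resize(b,(640,480))[:,200:480]
cv2.imwrite('pics/v2.png',np.hstack([a,b]))
E
```

```text
t: 9.15
position: [0.5294, 0.4167, 0.2387]
eef_rot: [-2.717, 1.554, -0.007]
force: [-0.3, -0.1, -0.2]
finger_gap: 0.251
```

View pics/v2.png

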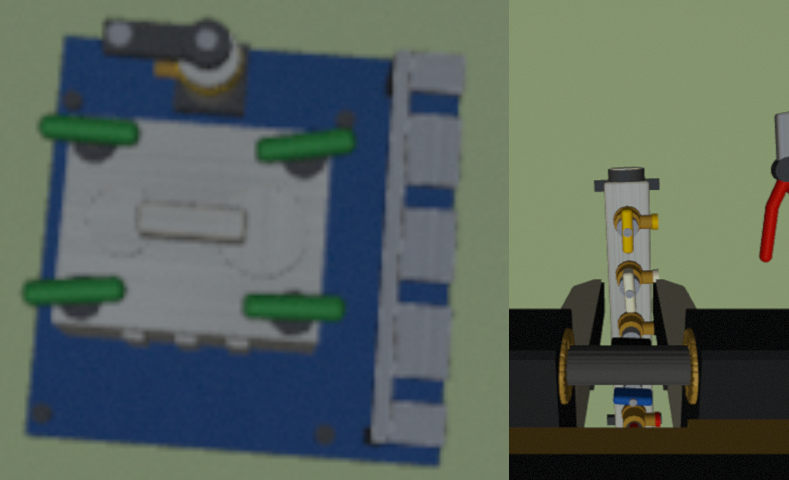

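Clamp arm swung clear along +y and the yellow bar lies along the manifold; the other handles look unchanged. Next I go above the rack side to look at the jig.

```bash
python3 -m jog '{"gripper":[-0.3,-0.3,-0.3,-0.3,-0.3,-0.3,-0.3,-0.3,-0.3,-0.3,-0.3,-0.3],"delta_pos":[[0,0,0],[0,0,0],[0,0,0],[0,0,0],[0,0,0],[0,0,0],[0,0,0],[0,0,0],[0,0,0],[0,0,0],[0,0,0],[0,0,0]],"angular":[[0,0,-1],[0,0,-1],[0,0,-1],[0,0,-1],[0,0,-1],[0,0,-1],[0,0,-1],[0,0,-1],[0,0,-1],[0,0,-1],[0,0,-0.5],[0,0,0]]}'
python3 -m jog '{"gripper":[-0.3,-0.3,-0.3,-0.3,-0.3,-0.3,-0.3,-0.3,-0.3,-0.3,-0.3,-0.3,-0.3],"delta_pos":[[0.1,1,0],[0.1,1,0],[0.1,1,0],[0.1,1,0],[0.1,1,0],[0.1,1,0],[0.1,1,0],[0.1,1,0],[0.1,1,0],[0.1,1,0],[0.1,1,0],[0,0.3,0],[0,0,0]],"angular":[[0,0,0],[0,0,0],[0,0,0],[0,0,0],[0,0,0],[0,0,0],[0,0,0],[0,0,0],[0,0,0],[0,0,0],[0,0,0],[0,0,0],[0,0,0]]}'
python3 - <<'E'
from h import *
snap("wrist","w3")
f=cv2.imread('pics/w3_full.png'); 
go([.55,-.15,.24],-.0882); print(w2pix("w3",[.5492,.0569,.084]),w2pix("w3",[.5492-.011,.0569-.122,.084]))
E
```

```text
t: 10.75
position: [0.5259, 0.4143, 0.2312]
eef_rot: [3.134, -0.192, -0.004]
force: [-0.1, 0.3, -0.4]
finger_gap: 0.347
t: 12.38
position: [0.512, -0.1529, 0.2325]
eef_rot: [-3.135, 0.194, 0.002]
force: [0.6, 0.4, -0.4]
finger_gap: 0.35
t 12.43 pos [ 0.5124 -0.1511  0.2328] toolx [ 0.993 -0.12  -0.001] tooly [-0.12  -0.993 -0.002] z [-0.001  0.002 -1.   ] gap 0.351 F [-0.5 -0.   0.2]
shift units(now axes) [ 0.744 -0.112 -0.145]
turn units [-0.018  0.009 -0.372] shift in final axes [ 0.747 -0.087 -0.145]
(np.float64(333.72733248759044), np.float64(-57.61956323261822)) (np.float64(337.2912766644284), np.float64(119.6561213006777))
```

View pics/w3.png

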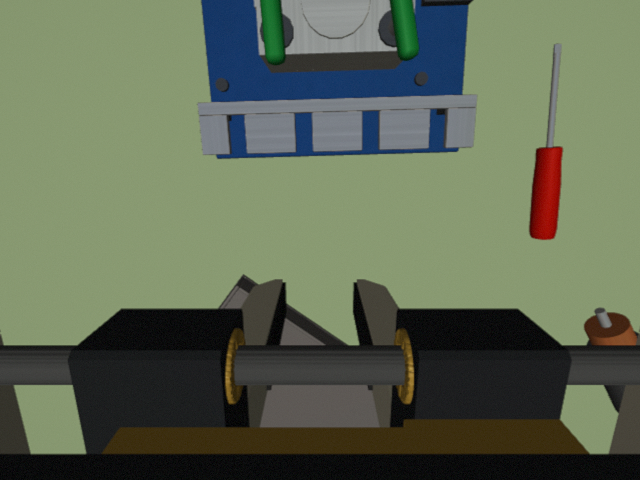

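```bash
cat > r.py <<'E'
from h import *
from est import fit
n=[(-.0825,230,247,154,113),(-.0275,296,313,153,112),(.0275,362,380,151,110.5),(.0825,430,446,149,109)]
P=[]
for x,a,b,vm,ve in n:
    for u,s in((a,-.007),(b,.007)): P.append(((u,vm-.5),x+s,-.024,.084))
P+=[((201,154),-.1125,-.024,.084),((475,147),.1125,-.024,.084)]
r=fit("w3",P,[.538,-.065,-.088])
for x,a,b,vm,ve in n:
    w=pix2w("w3",(a+b)/2,ve,.084)[:2]-r[:2];c,s=np.cos(r[2]),np.sin(r[2]);print("endwall local",np.round([c*w[0]+s*w[1],-s*w[0]+c*w[1]],4))
w=r[:2]-np.array([.5492,.0569]);c,s=np.cos(.0882),-np.sin(.0882);print("rack in jig",np.round([c*w[0]+s*w[1],-s*w[0]+c*w[1]],4))
for nm,a,b in(("n",-.0825,0),("n",-.0275,0),("n",.0275,0),("n",.0825,0)): print(np.round(r[:2]+[np.cos(r[2])*a,np.sin(r[2])*a],4))
E
python3 r.py
```

```text
[ 0.5383 -0.0659 -0.099 ] res [ 0.3  0.3  0.  -0.1  0.3 -0.4  0.1 -0.8  0.5 -0.1 -0.6 -0.5 -1.   0.3
 -0.1 -0.2  1.7  0.5 -1.2  0.6]
endwall local [-0.08    0.0079]
endwall local [-0.0266  0.0073]
endwall local [0.0271 0.0071]
endwall local [0.0811 0.0069]
rack in jig [-1.000e-04 -1.233e-01]
[ 0.4562 -0.0577]
[ 0.5109 -0.0632]
[ 0.5656 -0.0686]
[ 0.6204 -0.0741]
```

```bash
cat >> h.py <<'E'
J=np.array([.5492,.0569]); JY=-.0925
def jg(x,y,z,yaw=JY):
    c,s=np.cos(JY),np.sin(JY); w=[J[0]+c*x-s*y,J[1]+s*x+c*y,z]; go(w,yaw)
    o=manip.get_obs()["position"][:2]-J; print("now in jig",np.round([c*o[0]+s*o[1],-s*o[0]+c*o[1]],4))
E
python3 -m jog '{"gripper":[-0.3,-0.3],"delta_pos":[[0,0,0],[0,0,0]],"angular":[[0,0,-0.32],[0,0,0]]}'
python3 -c "
from h import *
jg(.045,-.06,.096)"
```

```text
t: 12.68
position: [0.5128, -0.1507, 0.2333]
eef_rot: [-3.138, 0.141, -0.0]
force: [-1.0, -0.0, -0.1]
finger_gap: 0.349
t 12.68 pos [ 0.5128 -0.1507  0.2333] toolx [ 0.996 -0.09   0.   ] tooly [-0.09  -0.996 -0.001] z [ 0.     0.001 -1.   ] gap 0.349 F [-1.  -0.  -0.1]
shift units(now axes) [ 1.249 -2.996  2.748]
turn units [-0.009 -0.002  0.028] shift in final axes [ 1.242 -3.001  2.745]
now in jig [-0.0171 -0.2101]
```

```bash
python3 -m jog '{"gripper":[-0.3,-0.3,-0.3,-0.3,-0.3,-0.3,-0.3,-0.3,-1,-1,-1,-1],"delta_pos":[[0.4,-0.95,0],[0.4,-0.95,0],[0.45,-1,0],[0,-0.1,0.5],[0,0,0.8],[0,0,0.8],[0,0,0.65],[0,0,0],[0,0,0],[0,0,0],[0,0,0],[0,0,0]],"angular":[[0,0,0],[0,0,0],[0,0,0],[0,0,0],[0,0,0],[0,0,0],[0,0,0],[0,0,0],[0,0,0],[0,0,0],[0,0,0],[0,0,0]]}' 30
python3 -c "
from h import *
jg(.045,-.06,.096)"
```

```text
t: 14.18
position: [0.5896, -0.0087, 0.0973]
eef_rot: [-3.138, 0.147, -0.004]
force: [-0.6, 0.5, 5.6]
finger_gap: 0.148
t 14.18 pos [ 0.5896 -0.0087  0.0973] toolx [ 0.996 -0.093  0.003] tooly [-0.093 -0.996 -0.001] z [ 0.003  0.    -1.   ] gap 0.148 F [-0.6  0.5  5.6]
shift units(now axes) [-0.025 -0.033  0.026]
turn units [-0.006 -0.029 -0.01 ] shift in final axes [-0.025 -0.033  0.026]
now in jig [ 0.0462 -0.0616]
```

```bash
python3 -m jog '{"gripper":[-1,-1,-1,-1,-1,-1,-1,-1,-1,-1],"delta_pos":[[0,0,-0.5],[0,0,-0.5],[0,0,-0.55],[0.24,0.75,0],[0.25,0.75,0],[0.25,0.71,0],[0,0,0],[0,0,0.7],[0,0,0.75],[0,0,0]],"angular":[[0,0,0],[0,0,0],[0,0,0],[0,0,0],[0,0,0],[0,0,0],[0,0,0],[0,0,0],[0,0,0],[0,0,0]]}' 40
python3 -c "
from h import *
snap('wrist','w4'); jg(.083,-.125,.1005)"
```

```text
t: 15.42
position: [0.6124, -0.1208, 0.0978]
eef_rot: [-3.137, 0.144, 0.012]
force: [0.3, 1.0, -1.1]
finger_gap: 0.143
t 15.47 pos [ 0.6144 -0.1211  0.1   ] toolx [ 0.996 -0.092 -0.003] tooly [-0.092 -0.996 -0.001] z [-0.003  0.001 -1.   ] gap 0.145 F [ 0.3 -0.3 -0.7]
shift units(now axes) [ 0.033 -0.925 -0.01 ]
turn units [-0.012  0.032  0.005] shift in final axes [ 0.033 -0.925 -0.01 ]
now in jig [ 0.0814 -0.1713]
```

View pics/w4.png

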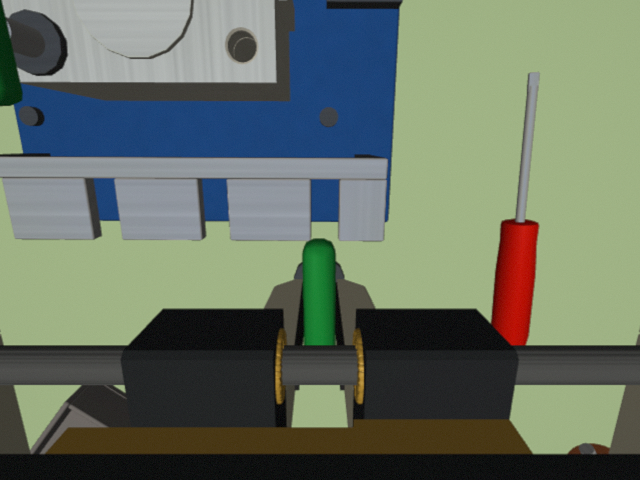

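The pin hangs upright in the jaws: bar centre u≈319, notch mouth u 311–339 at v≈239. So the pin has to go about 2–3 mm in +x.

```bash
python3 -c "
from h import *
c,s=np.cos(JY),np.sin(JY)
for u,v,z in((311,239,.084),(339,239,.084),(203,239,.084),(230,239,.084),(319,245,.126)):
    o=pix2w('w4',u,v,z)[:2]-J; print(np.round([c*o[0]+s*o[1],-s*o[0]+c*o[1]],4))
jg(.0833,-.125,.1005)"
```

```text
[ 0.0757 -0.1463]
[ 0.0898 -0.1463]
[ 0.021  -0.1465]
[ 0.0347 -0.1464]
[ 0.0801 -0.1379]
t 15.47 pos [ 0.6144 -0.1211  0.1   ] toolx [ 0.996 -0.092 -0.003] tooly [-0.092 -0.996 -0.001] z [-0.003  0.001 -1.   ] gap 0.145 F [ 0.3 -0.3 -0.7]
shift units(now axes) [ 0.039 -0.925 -0.01 ]
turn units [-0.012  0.032  0.005] shift in final axes [ 0.039 -0.925 -0.01 ]
now in jig [ 0.0814 -0.1713]
```

```bash
python3 -m jog '{"gripper":[-1,-1,-1,-1,-1,-1,-1],"delta_pos":[[0.054,0,0],[0,-0.2,0],[0,-0.25,0],[0,-0.25,0],[0,-0.23,0],[0,0,0],[0,0,0]],"angular":[[0,0,0],[0,0,0],[0,0,0],[0,0,0],[0,0,0],[0,0,0],[0,0,0]]}'
python3 -c "
from h import *
jg(.0841,-.1245,.0973)"
```

```text
t: 16.35
position: [0.6216, -0.0753, 0.1006]
eef_rot: [-3.137, 0.146, 0.003]
force: [-3.7, 0.8, -0.6]
finger_gap: 0.148
t 16.35 pos [ 0.6216 -0.0753  0.1006] toolx [ 0.996 -0.093 -0.002] tooly [-0.093 -0.996 -0.002] z [-0.002  0.002 -1.   ] gap 0.148 F [-3.7  0.8 -0.6]
shift units(now axes) [-0.004 -0.008  0.065]
turn units [-0.018  0.02  -0.007] shift in final axes [-0.004 -0.008  0.065]
now in jig [ 0.0843 -0.1249]
```

```bash
python3 -m jog '{"gripper":[-1,-1,-0.3,-0.3,-0.3,-0.3,-0.3,-0.3,-0.3],"delta_pos":[[0,0,0.06],[0,0,0],[0,0,0],[0,0,0],[0,0,0],[0,0,0],[0,0,-0.5],[0,0,-0.8],[0,0,-0.8]],"angular":[[0,0,0],[0,0,0],[0,0,0],[0,0,0],[0,0,0],[0,0,0],[0,0,0],[0,0,0],[0,0,0]]}'
python3 -c "
from h import *
jg(.0462,.059,.097)"
```

```text
t: 17.48
position: [0.6224, -0.0765, 0.2037]
eef_rot: [-3.138, 0.147, -0.0]
force: [-0.2, -0.3, 0.2]
finger_gap: 0.349
t 17.48 pos [ 0.6224 -0.0765  0.2037] toolx [ 0.996 -0.093  0.   ] tooly [-0.093 -0.996 -0.   ] z [ 0.  0. -1.] gap 0.349 F [-0.2 -0.3  0.2]
shift units(now axes) [-0.784 -3.7    2.135]
turn units [-0.001 -0.003 -0.011] shift in final axes [-0.779 -3.701  2.135]
now in jig [ 0.0852 -0.1261]
```

```bash
python3 -m jog '{"gripper":[-0.3,-0.3,-0.3,-0.3,-0.3,-0.3,-0.3,-0.3,-0.3,-1,-1,-1,-1],"delta_pos":[[-0.2,-0.92,0],[-0.2,-0.92,0],[-0.2,-0.92,0],[-0.18,-0.93,0],[0,0,0],[0,0,0.7],[0,0,0.8],[0,0,0.62],[0,0,0],[0,0,0],[0,0,0],[0,0,0],[0,0,0]],"angular":[[0,0,0],[0,0,0],[0,0,0],[0,0,0],[0,0,0],[0,0,0],[0,0,0],[0,0,0],[0,0,0],[0,0,0],[0,0,0],[0,0,0],[0,0,0]]}' 40
python3 -c "
from h import *
snap('wrist','w5');jg(.0292,-.171,.0973)"
```

```text
t: 19.1
position: [0.6012, 0.111, 0.0982]
eef_rot: [-3.138, 0.147, -0.003]
force: [-1.5, -0.2, 6.0]
finger_gap: 0.146
t 19.15 pos [0.6012 0.111  0.0982] toolx [ 0.996 -0.093  0.002] tooly [-0.093 -0.996 -0.   ] z [ 0.002  0.    -1.   ] gap 0.144 F [-2.4 -0.6  6.4]
shift units(now axes) [-0.348  4.593  0.017]
turn units [-0.004 -0.022 -0.011] shift in final axes [-0.352  4.593  0.019]
now in jig [0.0468 0.0586]
```

```bash
python3 -m jog '{"gripper":[-1,-1,-1,-1,-1,-1,-1,-1,-1,-1,-1,-1,-1],"delta_pos":[[0,0,-0.5],[0,0,-0.5],[0,0,-0.55],[-0.07,0.9,0],[-0.07,0.9,0],[-0.07,0.9,0],[-0.07,0.9,0],[-0.05,0.99,0],[0,0,0],[0,0,0.7],[0,0,0.78],[0,0,0],[0,0,0]],"angular":[[0,0,0],[0,0,0],[0,0,0],[0,0,0],[0,0,0],[0,0,0],[0,0,0],[0,0,0],[0,0,0],[0,0,0],[0,0,0],[0,0,0],[0,0,0]]}' 40
python3 -c "
from h import *
snap('wrist','w6');jg(.0292,-.1245,.1005)"
```

```text
t: 20.78
position: [0.564, -0.1154, 0.1013]
eef_rot: [-3.138, 0.145, -0.004]
force: [0.1, 0.1, -1.1]
finger_gap: 0.152
t 20.82 pos [ 0.5643 -0.1156  0.1018] toolx [ 0.996 -0.093  0.003] tooly [-0.093 -0.996 -0.   ] z [ 0.003 -0.    -1.   ] gap 0.146 F [ 0.2  0.5 -1.8]
shift units(now axes) [-0.037 -0.918  0.027]
turn units [-0.002 -0.04  -0.004] shift in final axes [-0.036 -0.918  0.027]
now in jig [ 0.031  -0.1704]
```

View pics/w6.png

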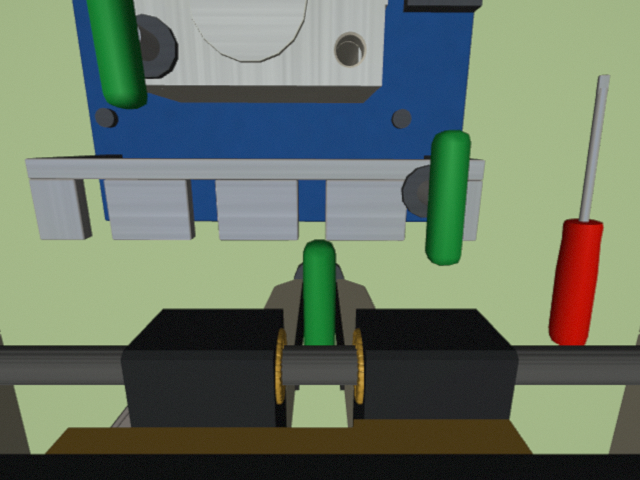

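```bash
python3 -c "
from h import *
c,s=np.cos(JY),np.sin(JY)
for u,v,z in((298,239,.084),(326,239,.084),(193,239,.084),(217,239,.084),(319,245,.126),(402,190,.089)):
    o=pix2w('w6',u,v,z)[:2]-J; print(np.round([c*o[0]+s*o[1],-s*o[0]+c*o[1]],4))
jg(.0285,-.1245,.1005)"
```

```text
[ 0.0204 -0.1463]
[ 0.0349 -0.1463]
[-0.0336 -0.1463]
[-0.0212 -0.1463]
[ 0.0312 -0.138 ]
[ 0.0714 -0.1206]
t 20.82 pos [ 0.5643 -0.1156  0.1018] toolx [ 0.996 -0.093  0.003] tooly [-0.093 -0.996 -0.   ] z [ 0.003 -0.    -1.   ] gap 0.146 F [ 0.2  0.5 -1.8]
shift units(now axes) [-0.051 -0.918  0.027]
turn units [-0.002 -0.04  -0.004] shift in final axes [-0.05  -0.918  0.027]
now in jig [ 0.031  -0.1704]
```

```bash
python3 -m jog '{"gripper":[-1,-1,-1,-1,-1,-1,-1],"delta_pos":[[-0.06,0,0],[0,-0.2,0],[0,-0.25,0],[0,-0.25,0],[0,-0.23,0],[0,0,0],[0,0,0]],"angular":[[0,0,0],[0,0,0],[0,0,0],[0,0,0],[0,0,0],[0,0,0],[0,0,0]]}'
python3 -c "
from h import *
jg(.0285,-.1245,.0982)"
```

```text
t: 21.7
position: [0.5642, -0.0691, 0.1001]
eef_rot: [-3.137, 0.147, -0.0]
force: [-0.8, 0.0, -0.5]
finger_gap: 0.146
t 21.7 pos [ 0.5642 -0.0691  0.1001] toolx [ 0.996 -0.094 -0.   ] tooly [-0.094 -0.996 -0.001] z [ 0.     0.001 -1.   ] gap 0.146 F [-0.8  0.  -0.5]
shift units(now axes) [0.039 0.008 0.038]
turn units [-0.008  0.    -0.014] shift in final axes [0.039 0.008 0.038]
now in jig [ 0.0266 -0.1241]
```

```bash
python3 -m jog '{"gripper":[-1,-1,-0.3,-0.3,-0.3,-0.3,-0.3,-0.3,-0.3,-0.3,-0.3],"delta_pos":[[0,0,0.05],[0,0,0],[0,0,0],[0,0,0],[0,0,0],[0,0,0],[0,0,-0.5],[0,0,-0.9],[-0.7,-0.6,-0.7],[-0.72,-0.65,0],[0,0,0]],"angular":[[0,0,0],[0,0,0],[0,0,0],[0,0,0],[0,0,0],[0,0,0],[0,0,0],[0,0,0],[0,0,0],[0,0,0],[0,0,0]]}'
python3 -c "
from h import *
jg(-.0440,-.0616,.0965)"
```

```text
t: 23.08
position: [0.497, 0.0028, 0.2034]
eef_rot: [-3.137, 0.136, 0.001]
force: [-0.4, -0.3, 0.5]
finger_gap: 0.348
t 23.07 pos [0.497  0.0028 0.2034] toolx [ 0.996 -0.087 -0.001] tooly [-0.087 -0.996 -0.001] z [-0.001  0.001 -1.   ] gap 0.348 F [-0.4 -0.3  0.5]
shift units(now axes) [0.06  0.062 2.138]
turn units [-0.014  0.009  0.064] shift in final axes [0.059 0.059 2.138]
now in jig [-0.0469 -0.0587]
```

```bash
python3 -m jog '{"gripper":[-0.3,-0.3,-0.3,-0.3,-1,-1,-1,-1],"delta_pos":[[0.06,0.06,0.6],[0,0,0.8],[0,0,0.74],[0,0,0],[0,0,0],[0,0,0],[0,0,0],[0,0,0]],"angular":[[0,0,0.05],[0,0,0],[0,0,0],[0,0,0],[0,0,0],[0,0,0],[0,0,0],[0,0,0]]}' 40
python3 -c "
from h import *
jg(-.082,-.171,.0965)"
```

```text
t: 24.08
position: [0.5015, -0.0041, 0.0968]
eef_rot: [3.137, -0.154, -0.0]
force: [-3.4, -0.9, 7.3]
finger_gap: 0.151
t 24.07 pos [ 0.5015 -0.0041  0.0968] toolx [ 0.995 -0.098 -0.   ] tooly [-0.098 -0.995  0.001] z [-0.    -0.001 -1.   ] gap 0.151 F [-3.4 -0.9  7.3]
shift units(now axes) [-0.791  2.122  0.006]
turn units [ 0.006  0.003 -0.061] shift in final axes [-0.803  2.117  0.005]
now in jig [-0.0419 -0.0651]
```

```bash
python3 -m jog '{"gripper":[-1,-1,-1,-1,-1,-1,-1,-1,-1,-1,-1],"delta_pos":[[0,0,-0.5],[0,0,-0.5],[0,0,-0.55],[-0.26,0.7,0],[-0.27,0.75,0],[-0.27,0.74,0],[0,0,0],[0,0,0.7],[0,0,0.78],[0,0,0],[0,0,0]],"angular":[[0,0,0],[0,0,0],[0,0,0],[0,0,0],[0,0,0],[0,0,0],[0,0,0],[0,0,0],[0,0,0],[0,0,0],[0,0,0]]}' 40
python3 -c "
from h import *
snap('wrist','w7',(60,120,480,300),1.8);jg(-.082,-.128,.0985)"
```

```text
t: 25.45
position: [0.4529, -0.1085, 0.1002]
eef_rot: [-3.138, 0.152, -0.004]
force: [0.4, 0.2, -0.2]
finger_gap: 0.143
t 25.5 pos [ 0.4531 -0.1087  0.1006] toolx [ 0.995 -0.097  0.004] tooly [-0.097 -0.995 -0.   ] z [ 0.004 -0.    -1.   ] gap 0.149 F [ 0.9 -0.3 -1.4]
shift units(now axes) [-0.037 -0.915  0.041]
turn units [-0.    -0.041 -0.052] shift in final axes [-0.033 -0.915  0.042]
now in jig [-0.0804 -0.1738]
```

View pics/w7.png

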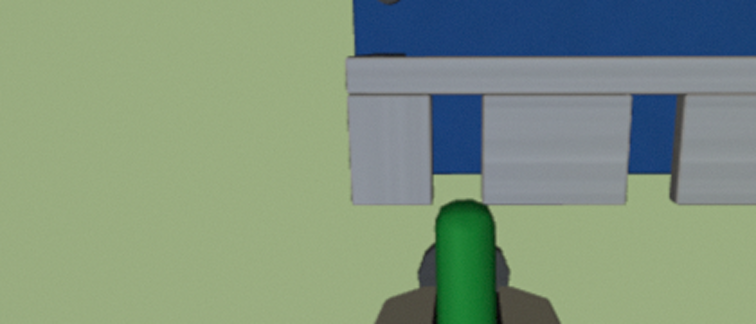

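Notch centre is at u≈314 and the bar at u≈319, so about 2.3 mm in −x.

```bash
python3 -m jog '{"gripper":[-1,-1,-1,-1,-1,-1,-1],"delta_pos":[[-0.045,0,0],[0,-0.2,0],[0,-0.25,0],[0,-0.25,0],[0,-0.21,0],[0,0,0],[0,0,0]],"angular":[[0,0,0],[0,0,0],[0,0,0],[0,0,0],[0,0,0],[0,0,0],[0,0,0]]}'
python3 -c "
from h import *
jg(-.082,-.128,.0982)"
```

```text
t: 26.38
position: [0.4539, -0.0633, 0.0991]
eef_rot: [-3.138, 0.154, -0.0]
force: [-0.2, -0.4, -1.0]
finger_gap: 0.147
t 26.38 pos [ 0.4539 -0.0633  0.0991] toolx [ 0.995 -0.098  0.   ] tooly [-0.098 -0.995 -0.   ] z [ 0.  0. -1.] gap 0.147 F [-0.2 -0.4 -1. ]
shift units(now axes) [ 0.037 -0.01   0.019]
turn units [-0.004 -0.003 -0.063] shift in final axes [ 0.037 -0.01   0.019]
now in jig [-0.0838 -0.1285]
```

```bash
python3 -m jog '{"gripper":[-1,-1,-0.3,-0.3,-0.3,-0.3,-0.3,-0.3,-0.3,-0.3,-0.3,-0.3,-0.3,-0.3],"delta_pos":[[0,0,0.05],[0,0,0],[0,0,0],[0,0,0],[0,0,0],[0,0,0],[0,0,-0.5],[0,0,-0.9],[0.2,-0.9,-0.6],[0.2,-0.95,0],[0.2,-0.95,0],[0.2,-0.94,0],[0,0,0],[0,0,0]],"angular":[[0,0,0],[0,0,0],[0,0,0],[0,0,0],[0,0,0],[0,0,0],[0,0,-0.06],[0,0,0],[0,0,0],[0,0,0],[0,0,0],[0,0,0],[0,0,0],[0,0,0]]}'
python3 -c "
from h import *
jg(-.0440,.0584,.0965)"
```

```text
t: 28.12
position: [0.5104, 0.118, 0.1963]
eef_rot: [3.137, -0.146, -0.002]
force: [-0.1, -0.6, 0.5]
finger_gap: 0.348
t 28.12 pos [0.5104 0.118  0.1963] toolx [ 0.996 -0.093 -0.001] tooly [-0.093 -0.996  0.001] z [-0.001 -0.001 -1.   ] gap 0.348 F [-0.1 -0.6  0.5]
shift units(now axes) [ 0.008 -0.025  1.996]
turn units [ 0.016  0.012 -0.006] shift in final axes [ 0.006 -0.022  1.996]
now in jig [-0.0443  0.0573]
```

```bash
python3 -m jog '{"gripper":[-0.3,-0.3,-0.3,-0.3,-1,-1,-1,-1],"delta_pos":[[0,-0.02,0.6],[0,0,0.8],[0,0,0.6],[0,0,0],[0,0,0],[0,0,0],[0,0,0],[0,0,0]],"angular":[[0,0,0],[0,0,0],[0,0,0],[0,0,0],[0,0,0],[0,0,0],[0,0,0],[0,0,0]]}' 40
python3 -c "
from h import *
jg(-.027,-.171,.0965)"
```

```text
t: 29.12
position: [0.5115, 0.1201, 0.098]
eef_rot: [-3.138, 0.145, -0.003]
force: [-0.8, -0.8, 6.7]
finger_gap: 0.151
t 29.12 pos [0.5115 0.1201 0.098 ] toolx [ 0.996 -0.093  0.002] tooly [-0.093 -0.996 -0.   ] z [ 0.002  0.    -1.   ] gap 0.151 F [-0.8 -0.8  6.7]
shift units(now axes) [0.328 4.608 0.029]
turn units [-0.003 -0.021 -0.002] shift in final axes [0.327 4.608 0.03 ]
now in jig [-0.0434  0.0594]
```

```bash
python3 -m jog '{"gripper":[-1,-1,-1,-1,-1,-1,-1,-1,-1,-1,-1,-1,-1],"delta_pos":[[0,0,-0.5],[0,0,-0.5],[0,0,-0.55],[0.06,0.9,0],[0.06,0.9,0],[0.06,0.9,0],[0.06,0.9,0],[0.06,0.99,0],[0,0,0],[0,0,0.7],[0,0,0.78],[0,0,0],[0,0,0]],"angular":[[0,0,0],[0,0,0],[0,0,0],[0,0,0],[0,0,0],[0,0,0],[0,0,0],[0,0,0],[0,0,0],[0,0,0],[0,0,0],[0,0,0],[0,0,0]]}' 40
python3 -c "
from h import *
snap('wrist','w8',(100,100,520,300),1.8);jg(-.027,-.1235,.098)"
```

```text
t: 30.75
position: [0.5056, -0.1091, 0.1012]
eef_rot: [-3.138, 0.144, -0.003]
force: [0.3, -0.7, -0.1]
finger_gap: 0.145
t 30.8 pos [ 0.506  -0.1094  0.1017] toolx [ 0.996 -0.092  0.003] tooly [-0.092 -0.996 -0.   ] z [ 0.003 -0.    -1.   ] gap 0.145 F [-0.1  0.3 -1.3]
shift units(now axes) [ 0.013 -0.922  0.074]
turn units [-0.002 -0.036  0.008] shift in final axes [ 0.013 -0.922  0.074]
now in jig [-0.0276 -0.1696]
```

View pics/w8.png

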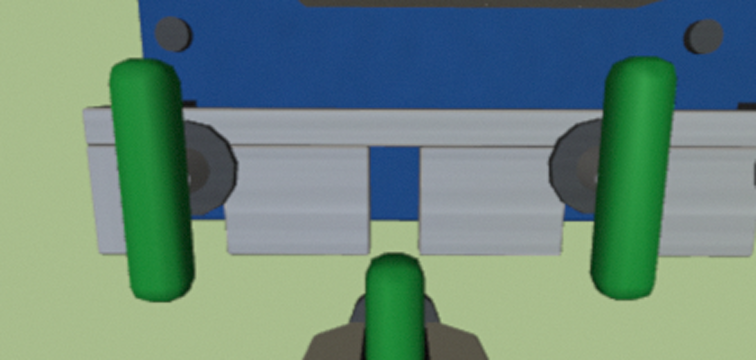

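Two pins hang well in with level collars; the held pin (u≈394) is centred on its notch (u≈394). Pushing straight in.

```bash
python3 -m jog '{"gripper":[-1,-1,-1,-1,-1,-1,-1],"delta_pos":[[0,0,0],[0,-0.2,0],[0,-0.25,0],[0,-0.25,0],[0,-0.23,0],[0,0,0],[0,0,0]],"angular":[[0,0,0],[0,0,0],[0,0,0],[0,0,0],[0,0,0],[0,0,0],[0,0,0]]}'
python3 -c "
from h import *
jg(-.027,-.1235,.098)"
```

```text
t: 31.68
position: [0.5089, -0.0634, 0.1001]
eef_rot: [-3.138, 0.146, 0.0]
force: [0.1, 0.2, -0.3]
finger_gap: 0.145
t 31.68 pos [ 0.5089 -0.0634  0.1001] toolx [ 0.996 -0.093 -0.   ] tooly [-0.093 -0.996 -0.   ] z [-0.  0. -1.] gap 0.145 F [ 0.1  0.2 -0.3]
shift units(now axes) [0.04  0.001 0.043]
turn units [-0.004  0.001 -0.004] shift in final axes [0.04  0.001 0.043]
now in jig [-0.029  -0.1235]
```

```bash
python3 -m jog '{"gripper":[-1,-1,-0.3,-0.3,-0.3,-0.3,-0.3,-0.3,-0.3,-0.3,-0.3,-0.3,-0.3],"delta_pos":[[0,0,0.05],[0,0,0],[0,0,0],[0,0,0],[0,0,0],[0,0,0],[0,0,-0.5],[0,0,-0.9],[0.2,-0.8,-0.5],[0.2,-0.83,0],[0.2,-0.82,0],[0,0,0],[0,0,0]],"angular":[[0,0,0],[0,0,0],[0,0,0],[0,0,0],[0,0,0],[0,0,0],[0,0,0],[0,0,0],[0,0,0],[0,0,0],[0,0,0],[0,0,0],[0,0,0]]}'
python3 -c "
from h import *
snap('top','t3')
jg(.001,-.001,.0875)
f=cv2.imread('pics/t3_full.png'); a=f[175:400,240:640]; cv2.imwrite('pics/v3.png',cv2.resize(a,None,fx=2,fy=2,interpolation=cv2.INTER_CUBIC))"
```

```text
t: 33.3
position: [0.5498, 0.0548, 0.1924]
eef_rot: [3.137, -0.146, -0.001]
force: [0.4, -0.8, 0.2]
finger_gap: 0.351
t 33.35 pos [0.5498 0.054  0.1924] toolx [ 0.996 -0.094 -0.001] tooly [-0.094 -0.996  0.001] z [-0.001 -0.001 -1.   ] gap 0.35 F [-0.3 -0.5  0.5]
shift units(now axes) [ 0.005 -0.039  2.098]
turn units [ 0.016  0.008 -0.022] shift in final axes [ 0.004 -0.037  2.098]
now in jig [ 0.0008 -0.0028]
```

View pics/v3.png

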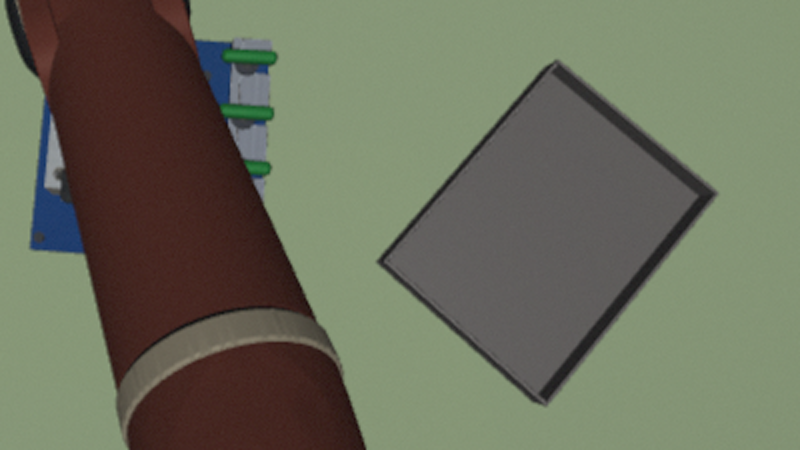

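Three pins are in view in the rack (the fourth is behind the arm) and the tray has not moved. Now I grip the cover's rib.

```bash
python3 -m jog '{"gripper":[-0.3,-0.3,-0.3,-0.3,-0.3,-1,-1,-1,-1],"delta_pos":[[0,-0.03,0.6],[0,0,0.6],[0,0,0.6],[0,0,0.27],[0,0,0],[0,0,0],[0,0,0],[0,0,0],[0,0,0]],"angular":[[0,0,0],[0,0,0],[0,0,0],[0,0,0],[0,0,0],[0,0,0],[0,0,0],[0,0,0],[0,0,0]]}' 50
python3 -c "
from h import *
jg(.001,-.001,.0875)"
```

```text
t: 34.48
position: [0.5499, 0.0572, 0.0902]
eef_rot: [3.138, -0.145, -0.0]
force: [-3.0, -0.9, 6.8]
finger_gap: 0.189
t 34.48 pos [0.5499 0.0572 0.0902] toolx [ 0.996 -0.092 -0.   ] tooly [-0.092 -0.996  0.   ] z [-0. -0. -1.] gap 0.189 F [-3.  -0.9  6.8]
shift units(now axes) [0.006 0.028 0.054]
turn units [0.002 0.001 0.   ] shift in final axes [0.006 0.028 0.054]
now in jig [0.0007 0.0004]
```

```bash
python3 -m jog '{"gripper":[-1,-1,-1,-1,-1,-1],"delta_pos":[[0,0,-0.1],[0,0,-0.4],[0,0,-0.6],[0,0,-0.6],[0,0,-0.3],[0,0,0]],"angular":[[0,0,0],[0,0,0],[0,0,0],[0,0,0],[0,0,0],[0,0,0]]}'
python3 -c "
from h import *
snap('wrist','w9');snap('top','t4')
go([.3941,-.3412,.19],-.7635)"
```

```text
t: 35.22
position: [0.5507, 0.0571, 0.1896]
eef_rot: [-3.138, 0.145, -0.003]
force: [0.2, 0.3, -3.6]
finger_gap: 0.188
t 35.33 pos [0.5493 0.0568 0.1879] toolx [ 0.996 -0.092 -0.002] tooly [-0.092 -0.996  0.001] z [-0.003 -0.    -1.   ] gap 0.195 F [-1.   0.5 -4.2]
shift units(now axes) [-2.355  8.214 -0.031]
turn units [0.017 0.025 7.688] shift in final axes [ 3.262  7.898 -0.042]
```

```bash
python3 -m jog '{"gripper":[-1,-1,-1,-1,-1,-1,-1,-1,-1,-1,-1,-1],"delta_pos":[[-0.1,0.4,0],[-0.2,0.72,0],[-0.23,0.82,0],[-0.23,0.82,0],[-0.23,0.82,0],[-0.23,0.82,0],[-0.23,0.82,0],[-0.23,0.82,0],[-0.23,0.82,0],[-0.23,0.82,0],[-0.22,0.54,0],[0,0,0]],"angular":[[0,0,0],[0,0,0],[0,0,0],[0,0,0],[0,0,0],[0,0,0],[0,0,0],[0,0,0],[0,0,0],[0,0,0],[0,0,0],[0,0,0]]}'
python3 -m jog '{"gripper":[-1,-1,-1,-1,-1,-1,-1,-1,-1,-1],"delta_pos":[[0,0,0],[0,0,0],[0,0,0],[0,0,0],[0,0,0],[0,0,0],[0,0,0],[0,0,0],[0,0,0],[0,0,0]],"angular":[[0,0,0.8],[0,0,1],[0,0,1],[0,0,1],[0,0,1],[0,0,1],[0,0,1],[0,0,0.88],[0,0,0],[0,0,0]]}'
python3 -c "
from h import *
snap('top','t5')
go([.3941,-.3412,.06],-.7635)
f=cv2.imread('pics/t5_full.png'); a=f[175:400,240:640]; cv2.imwrite('pics/v5.png',cv2.resize(a,None,fx=2,fy=2,interpolation=cv2.INTER_CUBIC))"
```

```text
t: 36.83
position: [0.3905, -0.3451, 0.1881]
eef_rot: [3.137, -0.158, -0.006]
force: [-0.6, 0.2, -4.7]
finger_gap: 0.185
t: 38.08
position: [0.3945, -0.3407, 0.1889]
eef_rot: [-2.916, 1.167, 0.001]
force: [0.5, -0.1, -3.7]
finger_gap: 0.191
t 38.12 pos [ 0.3945 -0.3409  0.1889] toolx [ 0.724 -0.69  -0.001] tooly [-0.69  -0.724 -0.   ] z [-0.     0.001 -1.   ] gap 0.189 F [-0.1  0.1 -4.1]
shift units(now axes) [-0.     0.011  2.579]
turn units [-0.001  0.008  0.022] shift in final axes [-2.000e-03  1.100e-02  2.579e+00]
```

View pics/v5.png

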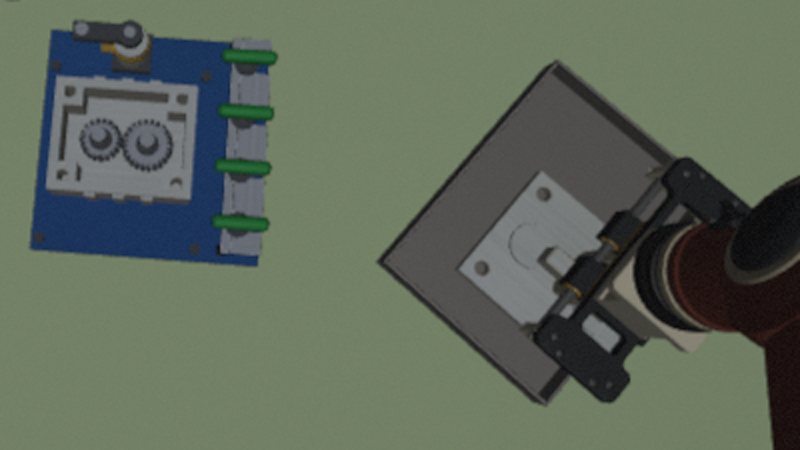

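Tray unmoved (corners at the same pixels), four pins parked, gears at crop (100,140) and (147,143). Lowering the cover.

```bash
python3 -m jog '{"gripper":[-1,-1,-1,-1,-1,-1,-1,-1,-1,-1],"delta_pos":[[0,0,0.4],[0,0,0.7],[0,0,0.7],[0,0,0.6],[0,0,0.4],[0,0,0.25],[0,0,0.12],[0,0,0.06],[0,0,0],[0,0,0]],"angular":[[0,0,0],[0,0,0],[0,0,0],[0,0,0],[0,0,0],[0,0,0],[0,0,0],[0,0,0],[0,0,0],[0,0,0]]}'
python3 -c "
from h import *
go([.3941,-.3412,.022],-.7635)"
```

```text
t: 39.38
position: [0.3952, -0.3415, 0.0282]
eef_rot: [2.916, -1.169, 0.002]
force: [0.5, -0.3, -5.1]
finger_gap: 0.19
t 39.38 pos [ 0.3952 -0.3415  0.0282] toolx [ 0.723 -0.691  0.001] tooly [-0.691 -0.723 -0.   ] z [ 0.001 -0.001 -1.   ] gap 0.19 F [ 0.5 -0.3 -5.1]
shift units(now axes) [-0.02   0.01   0.125]
turn units [-0.002 -0.014  0.008] shift in final axes [-0.019  0.01   0.125]
```

```bash
python3 -m jog '{"gripper":[-1,-1,-1,-1,-1,-1],"delta_pos":[[0,0,0.04],[0,0,0.04],[0,0,0.03],[0,0,0.02],[0,0,0],[0,0,0]],"angular":[[0,0,0],[0,0,0],[0,0,0],[0,0,0],[0,0,0],[0,0,0]]}'
```

```text
t: 40.12
position: [0.3948, -0.3412, 0.0222]
eef_rot: [2.916, -1.169, 0.0]
force: [-1.4, 1.3, 4.8]
finger_gap: 0.189
```

```bash
python3 -m jog '{"gripper":[-0.5,-0.5,-0.5,-0.5,-0.5,-0.5,-0.3,-0.3],"delta_pos":[[0,0,0],[0,0,0],[0,0,0],[0,0,-0.5],[0,0,-0.9],[0,0,-0.9],[0,0,-0.9],[0,0,-0.3]],"angular":[[0,0,0],[0,0,0],[0,0,0],[0,0,0],[0,0,0],[0,0,0],[0,0,0],[0,0,0]]}'
python3 -c "
from h import *
c,s=np.cos(JY),np.sin(JY)
for u,v in((290,244.5),(313.5,246)):
    o=pix2w('t5',u,v,.068);print(o);o=o[:2]-J; print(np.round([c*o[0]+s*o[1],-s*o[0]+c*o[1]],4))
f=cv2.imread('pics/t5_full.png')[200:290,255:355]; cv2.imwrite('pics/g.png',cv2.resize(f,None,fx=6,fy=6,interpolation=cv2.INTER_CUBIC))
jg(0,-.06,.2)"
```

```text
t: 41.12
position: [0.396, -0.3422, 0.1992]
eef_rot: [2.914, -1.169, 0.009]
force: [0.1, 0.4, 0.7]
finger_gap: 0.346
[0.54755457 0.08242137 0.068     ]
[-0.004   0.0253]
[0.54334349 0.03317064 0.068     ]
[-0.0036 -0.0242]
t 41.12 pos [ 0.396  -0.3422  0.1992] toolx [ 0.723 -0.691  0.006] tooly [-0.691 -0.723 -0.001] z [ 0.005 -0.004 -1.   ] gap 0.346 F [0.1 0.4 0.7]
shift units(now axes) [-2.555 -6.947 -0.027]
turn units [ 0.015 -0.065 -7.682] shift in final axes [ 2.313 -7.031 -0.016]
now in jig [-0.1157 -0.4116]
```

```bash
python3 -m jog '{"gripper":[-0.3,-0.3,-0.3,-0.3,-0.3,-0.3,-0.3,-0.3,-0.3,-0.3,-0.3,-0.3,-0.3,-0.3,-0.3,-0.3],"delta_pos":[[0,0,0],[0,0,0],[0,0,0],[0,0,0],[0,0,0],[0,0,0],[0,0,0],[0,0,0],[0.33,-0.86,0],[0.33,-0.86,0],[0.33,-0.86,0],[0.33,-0.86,0],[0.33,-0.86,0],[0.33,-0.86,0],[0.33,-0.86,0],[0,0,0]],"angular":[[0,0,-0.7],[0,0,-1],[0,0,-1],[0,0,-1],[0,0,-1],[0,0,-1],[0,0,-1],[0,0,-0.98],[0,0,0],[0,0,0],[0,0,0],[0,0,0],[0,0,0],[0,0,0],[0,0,0],[0,0,0]]}'
python3 -m jog '{"gripper":[-0.3],"delta_pos":[[0,0,0]],"angular":[[0,0,0]]}'
python3 -c "
from h import *
snap('wrist','w10',(180,0,480,260),2.3); jg(-.003,-.0245,.2)"
```

```text
t: 43.12
position: [0.5389, -0.047, 0.1962]
eef_rot: [-3.136, 0.132, -0.002]
force: [-0.8, 0.2, -1.2]
finger_gap: 0.35
t: 43.25
position: [0.5371, -0.0531, 0.1959]
eef_rot: [3.137, -0.146, -0.001]
force: [0.8, -0.6, 0.4]
finger_gap: 0.347
t 43.3 pos [ 0.537  -0.0539  0.1959] toolx [ 0.996 -0.095 -0.001] tooly [-0.095 -0.996  0.001] z [-0.001 -0.001 -1.   ] gap 0.352 F [ 0.5 -0.2  0.2]
shift units(now axes) [-0.025 -1.739 -0.083]
turn units [ 0.015  0.01  -0.025] shift in final axes [-0.021 -1.739 -0.081]
now in jig [-0.002  -0.1115]
```

View pics/w10.png

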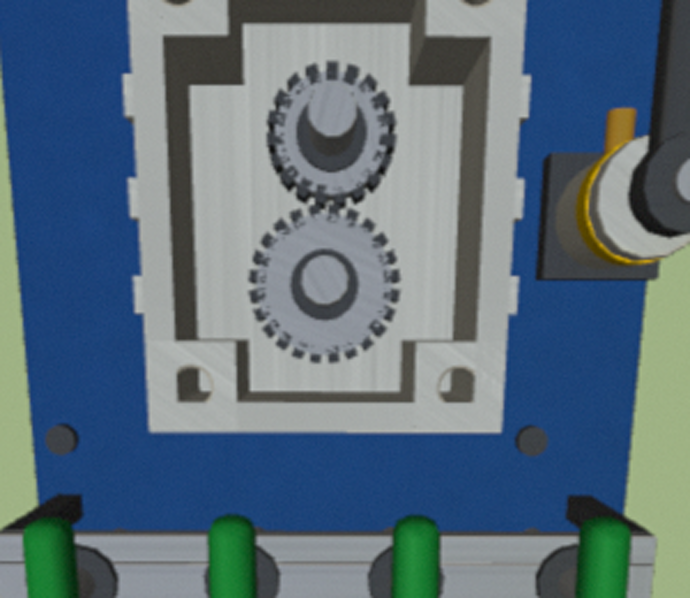

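Both shafts stand in the pocket: big shaft top at crop (325,279), small at (332,108).

```bash
python3 -c "
from h import *
c,s=np.cos(JY),np.sin(JY)
for u,v in((324.3,47),(321.3,121.3)):
    o=pix2w('w10',u,v,.068);print(o);o=o[:2]-J; print(np.round([c*o[0]+s*o[1],-s*o[0]+c*o[1]],4))
"
```

```text
[0.55420124 0.08470403 0.068     ]
[0.0024 0.0281]
[0.54735787 0.03397783 0.068     ]
[ 0.0003 -0.023 ]
```

```bash
python3 -m jog '{"gripper":[-0.3,-0.3,-0.3,-0.3,-0.3,-0.3,-0.3,-0.3,-0.3],"delta_pos":[[0.03,-0.85,0],[0.03,-0.92,0],[0,0,0],[0,0,0.6],[0,0,0.8],[0,0,0.2],[0,0,0],[0,0,0],[0,0,0]],"angular":[[0,0,0.02],[0,0,0],[0,0,0],[0,0,0],[0,0,0],[0,0,0],[0,0,0],[0,0,0],[0,0,0]]}' 45
python3 -c "
from h import *
jg(.001,-.023,.041)"
```

```text
t: 44.42
position: [0.5498, 0.0356, 0.1175]
eef_rot: [-3.138, 0.149, -0.004]
force: [0.0, 0.6, 0.3]
finger_gap: 0.352
t 44.42 pos [0.5498 0.0356 0.1175] toolx [ 0.996 -0.095  0.003] tooly [-0.095 -0.996 -0.   ] z [ 0.003  0.    -1.   ] gap 0.352 F [0.  0.6 0.3]
shift units(now axes) [-0.035  0.038  1.53 ]
turn units [-0.005 -0.03  -0.025] shift in final axes [-0.031  0.037  1.53 ]
now in jig [ 0.0025 -0.0212]
```

```bash
python3 -m jog '{"gripper":[-0.3,-0.3,-0.3,-0.3,-0.3,-1,-1,-1,-1,-1],"delta_pos":[[-0.03,0.03,0.4],[0,0,0.5],[0,0,0.4],[0,0,0.2],[0,0,0],[0,0,0],[0,0,0],[0,0,0],[0,0,0],[0,0,0]],"angular":[[0,0,0],[0,0,0],[0,0,0],[0,0,0],[0,0,0],[0,0,0],[0,0,0],[0,0,0],[0,0,0],[0,0,0]]}' 45
python3 -c "
from h import *
jg(.001,-.023,.041)"
```

```text
t: 45.68
position: [0.5472, 0.0344, 0.0419]
eef_rot: [3.138, -0.148, 0.0]
force: [-1.1, -0.0, 5.3]
finger_gap: 0.16
t 45.67 pos [0.5472 0.0344 0.0419] toolx [ 0.996 -0.094  0.   ] tooly [-0.094 -0.996 -0.   ] z [ 0. -0. -1.] gap 0.16 F [-1.1 -0.   5.3]
shift units(now axes) [0.019 0.008 0.018]
turn units [-0.    -0.002 -0.02 ] shift in final axes [0.019 0.008 0.018]
now in jig [ 0.0001 -0.0226]
```

```bash
python3 -m jog '{"gripper":[-1,-1,-1,-1,-1,-1,-1,-1,-1,-1,-1,-1,-1,-1,-1,-1,-1],"delta_pos":[[0,0,-0.2],[0,0,-0.6],[0,0,-0.9],[0,0,-0.9],[0,0,-0.6],[0,0.4,0],[0,0.75,0],[-0.1,0.9,0],[-0.1,0.9,0],[-0.1,0.9,0],[-0.1,0.9,0],[-0.1,0.9,0],[-0.1,0.9,0],[-0.1,0.9,0],[-0.1,0.9,0],[0,0.2,0],[0,0,0]],"angular":[[0,0,0],[0,0,0],[0,0,0],[0,0,0],[0,0,0],[0,0,0],[0,0,0],[0,0,0],[0,0,0],[0,0,0],[0,0,0],[0,0,0],[0,0,0],[0,0,0],[0,0,0],[0,0,0],[0,0,0]]}'
python3 -c "
from h import *
snap('top','t6',(400,180,640,400),2.4)
go([.5335,-.4053,.1])"
```

```text
t: 47.8
position: [0.4651, -0.3882, 0.199]
eef_rot: [-3.136, 0.152, 0.006]
force: [-0.3, 0.6, -2.5]
finger_gap: 0.164
t 47.85 pos [ 0.4663 -0.3865  0.1996] toolx [ 0.996 -0.094 -0.002] tooly [-0.094 -0.996 -0.003] z [-0.002  0.003 -1.   ] gap 0.159 F [ 0.   0.4 -3.3]
shift units(now axes) [1.379 0.253 1.987]
```

View pics/t6.png

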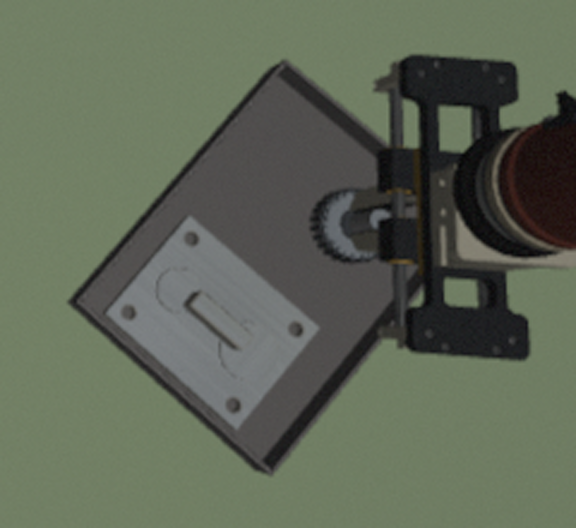

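Cover lies flat in the tray and the tray is unmoved. Moving the big gear over its spot and setting it down.

```bash
python3 -m jog '{"gripper":[-1,-1,-1,-1,-1,-1,-1,-1,-1,-1,-1,-1],"delta_pos":[[0.69,0.13,0],[0.69,0.12,0],[0,0,0.4],[0,0,0.8],[0,0,0.8],[0,0,0.7],[0,0,0.35],[0,0,0.15],[0,0,0],[0,0,0],[0,0,0],[0,0,0]],"angular":[[0,0,0],[0,0,0],[0,0,0],[0,0,0],[0,0,0],[0,0,0],[0,0,0],[0,0,0],[0,0,0],[0,0,0],[0,0,0],[0,0,0]]}'
python3 -c "
from h import *
go([.5335,-.4053,.0279],-.0925)"
```

```text
t: 49.35
position: [0.5349, -0.4067, 0.0418]
eef_rot: [3.138, -0.148, 0.001]
force: [-0.2, -0.5, -3.4]
finger_gap: 0.165
t 49.35 pos [ 0.5349 -0.4067  0.0418] toolx [ 0.996 -0.094  0.001] tooly [-0.094 -0.996  0.001] z [ 0.001 -0.001 -1.   ] gap 0.165 F [-0.2 -0.5 -3.4]
shift units(now axes) [-0.031 -0.026  0.279]
turn units [ 0.006 -0.011 -0.023] shift in final axes [-0.031 -0.026  0.279]
```

```bash
python3 -m jog '{"gripper":[-1,-1,-1,-1,-1,-1,-1],"delta_pos":[[0,0,0.1],[0,0,0.08],[0,0,0.05],[0,0,0.03],[0,0,0.02],[0,0,0],[0,0,0]],"angular":[[0,0,0],[0,0,0],[0,0,0],[0,0,0],[0,0,0],[0,0,0],[0,0,0]]}'
```

```text
t: 50.22
position: [0.5345, -0.4064, 0.028]
eef_rot: [-3.138, 0.148, 0.0]
force: [-2.4, 2.6, 5.6]
finger_gap: 0.163
```

```bash
python3 -m jog '{"gripper":[-0.5,-0.5,-0.3,-0.3,-0.3,-0.3,-0.3,-0.3,-0.3],"delta_pos":[[0,0,0],[0,0,0],[0,0,0],[0,0,-0.3],[0,0,-0.9],[0,0,-0.9],[0,0,-0.9],[0,0,-0.4],[0,0,0]],"angular":[[0,0,0],[0,0,0],[0,0,0],[0,0,0],[0,0,0],[0,0,0],[0,0,0],[0,0,0],[0,0,0]]}'
python3 -c "
from h import *
jg(.0024,.0283,.12)"
```

```text
t: 51.35
position: [0.5359, -0.4072, 0.2003]
eef_rot: [3.135, -0.148, 0.008]
force: [0.2, -0.3, -0.1]
finger_gap: 0.346
t 51.35 pos [ 0.5359 -0.4072  0.2003] toolx [ 0.996 -0.094  0.005] tooly [-0.094 -0.996  0.003] z [ 0.005 -0.003 -1.   ] gap 0.346 F [ 0.2 -0.3 -0.1]
shift units(now axes) [-0.572 -9.837  1.575]
turn units [ 0.033 -0.06  -0.022] shift in final axes [-0.545 -9.833  1.606]
now in jig [ 0.0296 -0.4634]
```

```bash
python3 -m jog '{"gripper":[-0.3,-0.3,-0.3,-0.3,-0.3,-0.3,-0.3,-0.3,-0.3,-0.3,-0.3,-0.3,-0.3,-0.3,-0.3,-0.3,-0.3],"delta_pos":[[-0.05,-0.9,0],[-0.05,-0.9,0],[-0.05,-0.9,0],[-0.05,-0.9,0],[-0.05,-0.9,0],[-0.05,-0.9,0],[-0.05,-0.9,0],[-0.05,-0.9,0],[-0.05,-0.9,0],[-0.05,-0.9,0],[-0.05,-0.83,0],[0,0,0],[0,0,0.6],[0,0,0.7],[0,0,0.3],[0,0,0],[0,0,0]],"angular":[[0,0,0],[0,0,0],[0,0,0],[0,0,0],[0,0,0],[0,0,0],[0,0,0],[0,0,0],[0,0,0],[0,0,0],[0,0,0],[0,0,0],[0,0,0],[0,0,0],[0,0,0],[0,0,0],[0,0,0]]}'
python3 -c "
from h import *
jg(.0024,.0283,.041)"
```

```text
t: 53.48
position: [0.5545, 0.0853, 0.1182]
eef_rot: [-3.138, 0.149, -0.003]
force: [0.3, 0.3, 0.3]
finger_gap: 0.348
t 53.48 pos [0.5545 0.0853 0.1182] toolx [ 0.996 -0.095  0.002] tooly [-0.095 -0.996 -0.001] z [ 0.002  0.    -1.   ] gap 0.348 F [0.3 0.3 0.3]
shift units(now axes) [-0.008  0.01   1.544]
turn units [-0.007 -0.023 -0.026] shift in final axes [-0.005  0.009  1.544]
now in jig [0.0026 0.0288]
```

Fingers would overlap the corner lug (y>35 mm), so I offset 4.5 mm away from it.

```bash
python3 -m jog '{"gripper":[-0.4,-0.4,-0.4,-0.4,-0.4,-0.4,-1,-1,-1,-1,-1],"delta_pos":[[0,0.09,0],[0,0,0],[0,0,0.45],[0,0,0.5],[0,0,0.45],[0,0,0.13],[0,0,0],[0,0,0],[0,0,0],[0,0,0],[0,0,0]],"angular":[[0,0,0],[0,0,0],[0,0,0],[0,0,0],[0,0,0],[0,0,0],[0,0,0],[0,0,0],[0,0,0],[0,0,0],[0,0,0]]}' 45
python3 -c "
from h import *
jg(.0024,.024,.041)"
```

```text
t: 54.85
position: [0.5536, 0.0811, 0.0415]
eef_rot: [-3.138, 0.148, -0.002]
force: [-1.0, 0.0, 4.2]
finger_gap: 0.164
t 54.85 pos [0.5536 0.0811 0.0415] toolx [ 0.996 -0.094  0.001] tooly [-0.094 -0.996 -0.   ] z [ 0.001  0.    -1.   ] gap 0.164 F [-1.   0.   4.2]
shift units(now axes) [0.006 0.01  0.009]
turn units [-0.004 -0.014 -0.021] shift in final axes [0.006 0.01  0.009]
now in jig [0.0021 0.0245]
```

```bash
python3 -m jog '{"gripper":[-1,-1,-1,-1,-1,-1,-1,-1,-1,-1,-1,-1,-1,-1,-1,-1,-1,-1,-1,-1],"delta_pos":[[0,0,-0.2],[0,0,-0.6],[0,0,-0.9],[0,0,-0.9],[0,0,-0.6],[0,0.4,0],[0,0.75,0],[-0.07,0.9,0],[-0.07,0.9,0],[-0.07,0.9,0],[-0.07,0.9,0],[-0.07,0.9,0],[-0.07,0.9,0],[-0.07,0.9,0],[-0.07,0.9,0],[-0.07,0.9,0],[-0.07,0.9,0],[0,0.9,0],[0,0.25,0],[0,0,0]],"angular":[[0,0,0],[0,0,0],[0,0,0],[0,0,0],[0,0,0],[0,0,0],[0,0,0],[0,0,0],[0,0,0],[0,0,0],[0,0,0],[0,0,0],[0,0,0],[0,0,0],[0,0,0],[0,0,0],[0,0,0],[0,0,0],[0,0,0],[0,0,0]]}'
python3 -c "
from h import *
snap('top','t7',(400,180,640,400),2.4)
go([.4643,-.4775,.1])"
```

```text
t: 57.35
position: [0.4627, -0.4788, 0.1982]
eef_rot: [-3.135, 0.152, 0.006]
force: [0.7, 0.1, -2.6]
finger_gap: 0.16
t 57.4 pos [ 0.4642 -0.4769  0.1989] toolx [ 0.996 -0.094 -0.002] tooly [-0.094 -0.996 -0.003] z [-0.002  0.004 -1.   ] gap 0.161 F [ 0.5  0.9 -4.1]
shift units(now axes) [0.008 0.018 1.978]
```

View pics/t7.png

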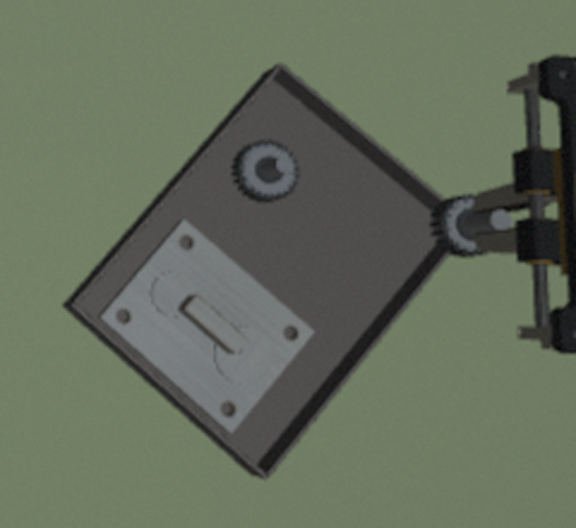

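The tray has shifted by only about 2 px (roughly 4 mm); the big gear stands upright beside the cover. Setting the small gear down.

```bash
python3 -m jog '{"gripper":[-1,-1,-1,-1,-1,-1,-1,-1,-1],"delta_pos":[[-0.07,-0.06,0.4],[0,0,0.8],[0,0,0.8],[0,0,0.7],[0,0,0.35],[0,0,0.12],[0,0,0],[0,0,0],[0,0,0]],"angular":[[0,0,0],[0,0,0],[0,0,0],[0,0,0],[0,0,0],[0,0,0],[0,0,0],[0,0,0],[0,0,0]]}'
python3 -m jog '{"gripper":[-1,-1,-1,-1],"delta_pos":[[0,0,0],[0,0,0],[0,0,0],[0,0,0]],"angular":[[0,0,0],[0,0,0],[0,0,0],[0,0,0]]}'
```

```text
t: 58.52
position: [0.4624, -0.4755, 0.0434]
eef_rot: [3.137, -0.148, 0.003]
force: [-1.0, 0.3, -2.4]
finger_gap: 0.162
t: 59.02
position: [0.4619, -0.4749, 0.0421]
eef_rot: [-3.138, 0.148, 0.0]
force: [0.0, 0.0, -2.7]
finger_gap: 0.16
```

```bash
python3 -m jog '{"gripper":[-1,-1,-1,-1,-1,-1,-1],"delta_pos":[[0,0,0.1],[0,0,0.08],[0,0,0.05],[0,0,0.04],[0,0,0.025],[0,0,0],[0,0,0]],"angular":[[0,0,0],[0,0,0],[0,0,0],[0,0,0],[0,0,0],[0,0,0],[0,0,0]]}'
```

```text
t: 59.9
position: [0.462, -0.475, 0.0276]
eef_rot: [3.138, -0.148, 0.0]
force: [-0.4, 1.4, -1.1]
finger_gap: 0.163
```

```bash
python3 -m jog '{"gripper":[-1,-1,-1],"delta_pos":[[0,0,0.02],[0,0,0],[0,0,0]],"angular":[[0,0,0],[0,0,0],[0,0,0]]}'
python3 -m jog '{"gripper":[-0.5,-0.5,-0.3,-0.3,-0.3,-0.3,-0.3,-0.3,-0.3,-0.3,-0.3,-0.3],"delta_pos":[[0,0,0],[0,0,0],[0,0,0],[0,0,-0.3],[0,0,-0.9],[0,0,-0.9],[0,0,-0.9],[-0.4,0.8,-0.4],[-0.4,0.8,0],[-0.4,0.8,0],[0,0.5,0],[0,0,0]],"angular":[[0,0,0],[0,0,0],[0,0,0],[0,0,0],[0,0,0],[0,0,0],[0,0,0],[0,0,0],[0,0,0],[0,0,0],[0,0,0],[0,0,0]]}'
python3 -c "
from h import *
snap('top','t8'); snap('side','s8')
f=cv2.imread('pics/t8_full.png')[100:400,100:640]; cv2.imwrite('pics/v8.png',cv2.resize(f,(800,444),interpolation=cv2.INTER_CUBIC))
# numeric checks: handle colours on manifold unchanged, other items unchanged between first and last top pictures
a=cv2.imread('pics/top0_full.png').astype(int);b=cv2.imread('pics/t8_full.png').astype(int)
for n,(x0,y0,x1,y1) in dict(valves4=(135,265,215,365),pliers=(178,183,235,247),tin=(225,133,262,175),driver=(332,150,420,168)).items(): print(n,np.abs(a-b)[y0:y1,x0:x1].mean().round(2),np.abs(a-b)[y0:y1,x0:x1].max())"
```

```text
t: 60.28
position: [0.4619, -0.4749, 0.0275]
eef_rot: [3.138, -0.148, 0.0]
force: [-1.7, 2.8, 5.1]
finger_gap: 0.163
t: 61.78
position: [0.3867, -0.6156, 0.1967]
eef_rot: [3.136, -0.154, -0.0]
force: [0.2, 0.7, 1.1]
finger_gap: 0.351
valves4 1.3 23
pliers 1.37 12
tin 1.37 12
driver 1.5 13
```

```bash
python3 -c "
from h import *
b=cv2.imread('pics/t8_full.png'); g=cv2.cvtColor(b,cv2.COLOR_BGR2GRAY); a=cv2.imread('pics/t5_full.png').astype(int); t7=cv2.imread('pics/t7_full.png').astype(int)
print('rack/clamp diff vs t5',np.abs(a-b)[185:312,248:300].mean().round(2),np.abs(a-b)[185:312,345:380].max(), 'cover diff vs t7',np.abs(t7-b)[270:365,440:530].max())
for n,X in(('big',(.5345,-.4064)),('small',(.462,-.4745+.004))):
    print(n,'disc px',np.round(w2pix('t8',[*X,.02]),1),'shaft top px',np.round(w2pix('t8',[*X,.054]),1))
for n,X in(('big',(.5345,-.4064)),('small',(.462,-.4705))):
    u,v=map(int,w2pix('t8',[*X,.02])); print(n); print(g[v-18:v+19:2,u-18:u+20:2])
"
```

```text
rack/clamp diff vs t5 3.34 13 cover diff vs t7 7
big disc px [513.4 249.3] shaft top px [520.2 246.9]
small disc px [546.1 281.6] shaft top px [554.2 280.4]
big
[[ 67  71  78  79  77  78  77  77  76  77  78  78  77  79  77  79  78  79
   78]
 [ 78  79  79  76  78  79  79  78  79  79  79  78  78  77  78  77  79  79
   77]
 [ 79  77  79  77  79  78  80  78  79  77  77  77  78  79  76  78  78  78
   77]
 [ 79  78  77  80  78  80  78  75  77  78  77  77  77  77  79  77  77  79
   78]
 [ 79  77  78  80  72  67  59  51  56  51  56  74  78  79  77  77  78  78
   77]
 [ 78  76  78  52  37  60  82  99  95  92  77  61  62  78  78  79  77  77
   78]
 [ 78  78  51  34  70 100 107 107 108 107 106  93  79  65  78  78  77  78
   80]
 [ 79  70  27  60  98 105 104  91  72  74  92 103  97  73  78  78  77  77
   77]
 [ 78  50  34  66 101 105  73  49  45  44  90 107 106  96  63  80  78  77
   77]
 [ 79  29  40  73 105 105  50  47  47  48  88 107 104 104  65  76  79  76
   78]
 [ 79  47  43  62 106 106  48  52  52  54  55  88 103  98  69  76  77  79
   79]
 [ 79  62  41  72 103 106  65  50  54  53  58  7
[... 1446 characters left out ...]
  60  48  53  52  55  63  96  97  76  78  78
   79]
 [ 77  78  79  62  35  61 102  91  46  50  49  50  84 101  66  77  77  77
   78]
 [ 79  78  79  73  26  36  65  94  96  82  85 101  92  83  65  77  78  77
   78]
 [ 78  78  78  78  78  30  32  48  81  94  94  83  67  64  77  78  77  77
   77]
 [ 79  78  77  78  78  73  54  32  42  42  53  51  69  78  79  77  78  79
   78]
 [ 78  78  78  80  79  79  77  77  75  78  78  77  80  78  78  77  78  78
   77]
 [ 78  79  78  77  79  78  79  79  80  80  78  78  78  78  78  78  78  80
   76]
 [ 79  79  78  79  76  78  80  79  78  77  79  76  80  78  79  76  79  78
   78]
 [ 78  76  77  78  77  78  79  79  79  77  79  79  78  79  78  78  78  80
   77]]
```

```bash
python3 -c "
from bench import manip
print(manip.finish_job())"
```

```text
the job is handed in; nothing more can be done
None
```

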